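Turn the bottle stand plate over and lock it in its bed

TASK

Take the turner from its rest and, with the turner only (the plate is clean: the gripper and arm must not touch it), flip the square stoneware plate out of the low well over the step onto the white raised bed, so that it lies with its foot ring up. Push it with the turner squarely home against the middle of the end stop, lay the turner back on its rest the way it lay, and last, swing the keeper bar fully shut behind the plate. Leave the bottles, stoppers and other loose things where they are.

Things in the scene. Friction and masses are not known exactly. Their poses are not given: they have to be found in the camera images.
- station: Fixed station, 200 (x) by 310 mm (y), within 0.2 rad of the world's axes. Origin on the table (z = 0) under the middle of the step, which runs along x at y = 0. Well: y = 0 to 150 mm (robot's left), steel floor 6 mm above the table, no walls but the step. White bed: y = 0 to -160, flat top 20 mm above the table (the step is 14 mm high).
- bed_home (a point): Point on the bed's top, at (0, -85, 20) mm of the station, where the home plate's middle is. The end stop is a steel bar on the bed, 150 mm along x, its inner face 55 mm beyond this point (station y = -140), top 38 mm above the table. The plate may be up to 35 mm off this point along x.
- plate: Loose dark stoneware plate, 110 x 110 x 10 mm, about 0.3 kg, plain on one face, a round foot ring centred on the other. Origin amid its thickness, axes along its edges, ring on its -z face. Starts in the well, ring down (z up, origin 19 mm above the table), an edge facing the step 2 to 12 mm off, within 0.1 rad of square. Flipped on the bed: -z up, origin 25 mm above the table.
- ring_rim (a point): Centre of the foot ring's free rim, 13 mm from the plate's origin along its -z. The ring is 70 mm in outer diameter, 8 mm high. In the well the plate stands on it, so its rim overhangs by 20 mm all round (at mid-edge) with an 8 mm gap beneath.
- turner: Loose turner, about 0.22 kg. Flat steel blade 90 mm long (x), 80 wide (y), 3 thick; origin at the centre of the blade's underside, x to the blade's front end, z up. A bent 10 mm rod neck rises behind it to a straight black handle parallel to x: x = -205 to -85 mm, 20 wide, 24 high, its centre line 60 mm above the blade's underside. Starts level on its rest.
- turner_grip (a point): A good place to grip the turner: on the centre line of its handle, 120 mm behind and 60 mm above its origin.
- rest: Fixed rest, left or right of the station: white board 275 x 110 mm, top 8 mm above the table; steel cradle at the rear (x = -203 to -177 mm) for the handle's end, cheeks 36 mm apart, tops 74 mm above the table. Origin on the table, axes as the turner's. The turner laid back has its origin 8 mm above this origin, blade flat on the board, handle in the cradle.
- keeper (a joint): Bar on a vertical pivot at (85, -18) mm of the station. 0 = along the station's +y; grows anticlockwise from above; 1.571 (its stop) = shut, along -x, 4 mm behind the home plate. Starts open at -0.3 to 0 (other stop: -0.4). About 1 N moves it at the knob; it stays where left. 88 x 16 mm, 23 to 33 mm above the table; a plate not home blocks it.
- keeper_knob (a point): Top centre of the upright round black knob on the keeper bar: 18 mm in diameter, 48 mm tall, top 81 mm above the table, 72 mm from the pivot.
- bottle_a: Bystander: a dark glazed stoneware bottle with a cream label, 84 mm in diameter, 205 mm tall, standing loose; origin at the centre of its foot. Must stay where it is.
- bottle_b: Bystander: a dark glazed stoneware bottle with a cream label, 84 mm in diameter, 205 mm tall, standing loose; origin at the centre of its foot. Must stay where it is.
- stopper_a: Bystander: a loose mushroom-shaped cork stopper, 48 mm in diameter, 40 mm tall, standing on its narrow end; origin at the centre of its underside. Must stay where it is.
- stopper_b: Bystander: a loose mushroom-shaped cork stopper, 48 mm in diameter, 40 mm tall, standing on its narrow end; origin at the centre of its underside. Must stay where it is.
- tape_roll: Bystander: a loose roll of clear tape lying flat, 90 mm in diameter, 30 mm high; origin at the centre of its underside. Must stay where it is.
- label_pad: Bystander: a loose cream pad of labels, 90 x 130 mm, 18 mm high; origin at the centre of its underside. Must stay where it is.
There are look-alikes about, which are no part of the job. What is shaped like the plate but red or yellow is not meant.

How it is judged:
By the outcome, as a careful person would: the job done as asked, in the order asked, and still so for the second after the job is handed in, with the robot touching nothing.
It also fails if it takes over 72 s, if anything falls off the work surface, if the arm or the gripper's body presses on something with over 40 N, if the wrist force passes 120 N, or if a joint passes its speed limit or range.

ROBOT

A 6-joint arm with a two-finger parallel gripper is mounted at the origin on the work surface. World frame = base frame: x ahead of the robot, y to its left, z up, the work surface at z = 0. Lengths are in m, angles in rad, forces in N, time in s.
With the tool pointing down it reaches from about 0.325 to 0.775 m from the base axis. Payload 5.5 kg.
Tool frame: the origin (TCP) lies between the finger pads; the fingertips stand 8 mm ahead of it and the grasp point (between the pads) lies 11 mm behind it (tcp_to_tips is the distance from the TCP to the fingertips, in m); z points along the fingers, y is the direction in which the jaws open and shut (so a half turn about z gives the same grasp; the last joint's range is limited). The gripper opens to 88 mm and grips with 3 to 60 N. Pads are 20 mm wide; open, the fingers measure 115 mm over their backs; the gripper's body (75 mm by 178 mm) begins 61 mm behind the grasp point.
Start: joints at [-1.286, 0.091, 1.231, -0, 1.82, -0.057], TCP at [0.201, -0.565, 0.231] pointing down, gripper open.
Joint ranges: [-2.87, 2.87], [-0.86, 2.18], [0.17, 2.46], [-1.51, 4.65], [0.06, 2.69], [-2.65, 2.65]. Speed limits (rad/s): [2.57, 2.57, 3.01, 3.14, 3.14, 3.14].

INTERFACE

Orientations are given as a unit quaternion [w, x, y, z].
In Python, from bench import * gives the robot as it stands. Calls block until the motion is done:
- move_to(position, orientation): joint-space move of the TCP to a pose.
- move_l(position, speed=0.15, orientation=None): straight line of the TCP; orientation=None keeps the orientation; speed is the mean speed in m/s.
- movej(angles): joint-space move.
- gripper_open() and close(): open the fingers fully, or close them until they stop; the grip force is fixed at half the most.
- hold(seconds).
- inverse_kinematics(position, orientation): joint angles nearest the present ones, or None.
- state(): the state.
- get_image(name): name is "side" or "top"; returns a dict with "frame" (400x640x3 uint8, blue, green, red), "depth" (400x640 float32, m along the optical axis (not along the pixel's ray), 0 where there is no reading), "camera_matrix" (3x3 intrinsics, pixels), "k1" (the pictures are not rectified: a ray, as slopes to the right and down, at radius r is drawn at 1 + k1 r^2 times it, then the intrinsics apply), "view" (4x4, takes a point from world to camera coordinates). Camera axes: x right, y up, looking along -z (the intrinsics and any distortion apply to the point x, -y, -z); pixel columns grow to the right and rows downward; lengths in m; the calibration is good to about 2 mm. A picture is of the moment at which its call begins.
A pose or a line that the arm cannot do raises IKError and nothing moves.
- job_done(): hands the job in, once; it reports no verdict.
The state is a dict: "time": time; "joint_pos": joint angles; "dq": joint speeds; "joint_torque": joint torques, N m; "ee_pos": TCP position; "ee_rot": TCP orientation; "ft_force": force on the tool from outside, world axes, zero at the start; "moment": the same for the moment, N m; "finger_gap": finger opening in m.
Only numpy, scipy, OpenCV 4.12 (cv2) and the standard library are available. Lean on these libraries where they do the work, as an engineer would, in place of code of your own. Each camera call takes 0.05 s, during which the arm holds its last target.

## Working session

There is one attempt and no reset: what is moved stays moved. The work goes in short steps, each a Python script; the robot and the scene stay as the last script left them, time stands still between calls to the robot, and variables do not carry over. Pictures are saved under pics/ and viewed, and the job is handed in when it is done.

```bash
ls; mkdir -p pics; python3 - <<'E'
from bench import *
import cv2,numpy as np
s=state();print(s['time'],s['ee_pos'],s['ee_rot'],s['finger_gap'])
for n in ['top','side']:
    d=get_image(n);cv2.imwrite(f'pics/{n}0.png',d['frame']);np.savez(f'{n}0.npz',**d)
    print(n,d['camera_matrix'],d['k1'],d['view'])
E
```

```text
pics
0.0 [ 0.20101326 -0.56501967  0.22950325] [-9.69371696e-04  9.85434825e-01  1.70050730e-01 -1.21767371e-04] 0.08782725275821593
top [[382.60596871   0.         321.4524531 ]
 [  0.         382.60596871 197.98379951]
 [  0.           0.           1.        ]] 0.0016745969281445597 [[ 0.01056818 -0.99993271 -0.00478491  0.0765782 ]
 [ 0.98106378  0.00944303  0.1934546  -0.54590431]
 [-0.1933964  -0.00673877  0.98109756 -1.07125844]
 [ 0.          0.          0.          1.        ]]
side [[508.05265194   0.         323.30693688]
 [  0.         508.05265194 195.28627627]
 [  0.           0.           1.        ]] -0.0818792355142743 [[-0.98785068 -0.15483728  0.01328314  0.53358836]
 [ 0.1265115  -0.75159723  0.64737658 -0.06435508]
 [-0.09025446  0.64119187  0.76205454 -1.65723799]
 [ 0.          0.          0.          1.        ]]
```

View pics/top0.png

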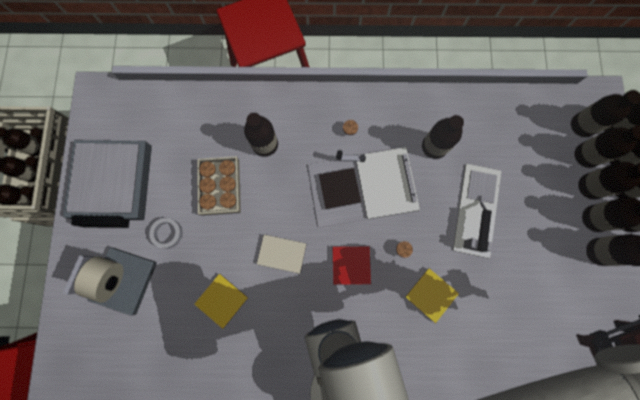

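View pics/side0.png

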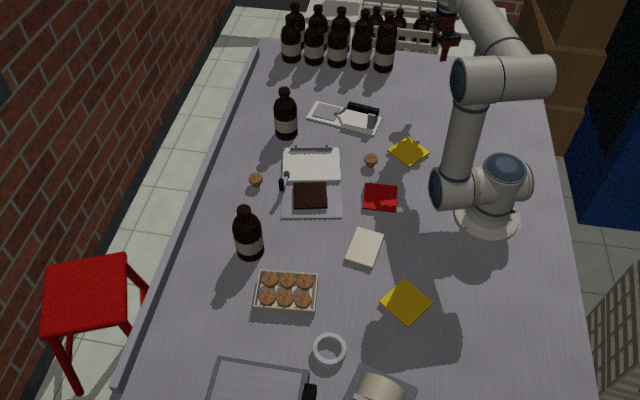

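```bash
cat > h.py <<'E'
import numpy as np,cv2
def load(n): 
    d=np.load(n+'.npz');return {k:d[k] for k in d}
def ray(d,uv):
    K=d['camera_matrix'];uv=np.atleast_2d(np.array(uv,float))
    m=np.stack([(uv[:,0]-K[0,2])/K[0,0],(uv[:,1]-K[1,2])/K[1,1]],1)
    u=m.copy();k=float(d['k1'])
    for _ in range(20): u=m/(1+k*(u**2).sum(1,keepdims=True))
    V=d['view'];c=np.c_[u[:,0],-u[:,1],-np.ones(len(u))]
    return -V[:3,:3].T@V[:3,3], c@V[:3,:3]
def onz(d,uv,z):
    o,r=ray(d,uv);return o+r*((z-o[2])/r[:,2])[:,None]
def bydepth(d,uv):
    o,r=ray(d,uv);uv=np.atleast_2d(uv)
    return np.array([o+r[i]*float(d['depth'][int(round(v)),int(round(u))]) for i,(u,v) in enumerate(uv)])
def proj(d,P):
    P=np.atleast_2d(P);V=d['view'];c=P@V[:3,:3].T+V[:3,3]
    x=c[:,0]/-c[:,2];y=-c[:,1]/-c[:,2];f=1+float(d['k1'])*(x*x+y*y);K=d['camera_matrix']
    return np.c_[x*f*K[0,0]+K[0,2],y*f*K[1,1]+K[1,2]]
def tri(da,a,db,b):
    oa,ra=ray(da,a);ob,rb=ray(db,b);ra=ra[0];rb=rb[0]
    t=np.linalg.lstsq(np.c_[ra,-rb],ob-oa,rcond=None)[0]
    p,q=oa+ra*t[0],ob+rb*t[1];return (p+q)/2,np.linalg.norm(p-q)
E
python3 - <<'E'
from h import *
t=load('top0');s=load('side0')
cv2.imwrite('pics/tc.png',cv2.resize(t['frame'][130:270,300:510],None,fx=3.8,fy=3.8,interpolation=cv2.INTER_CUBIC))
cv2.imwrite('pics/sc.png',cv2.resize(s['frame'][90:225,270:400],None,fx=4.4,fy=4.4,interpolation=cv2.INTER_CUBIC))
E
```

```text
(no output)
```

View pics/tc.png

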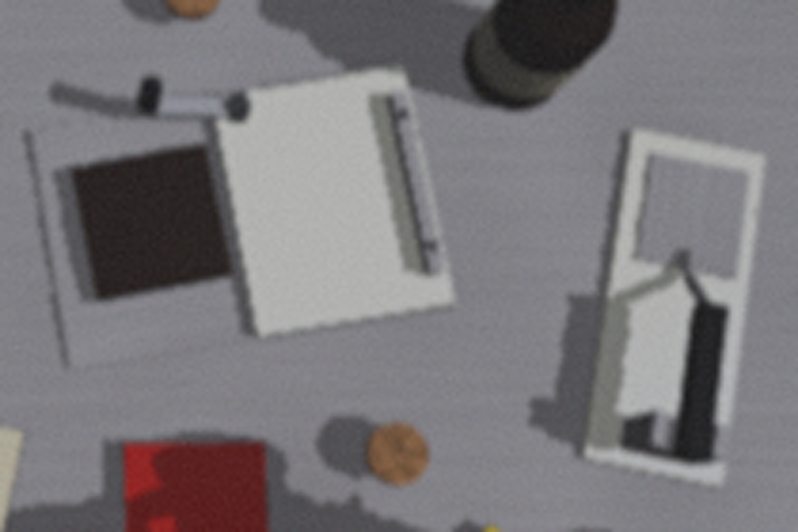

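View pics/sc.png

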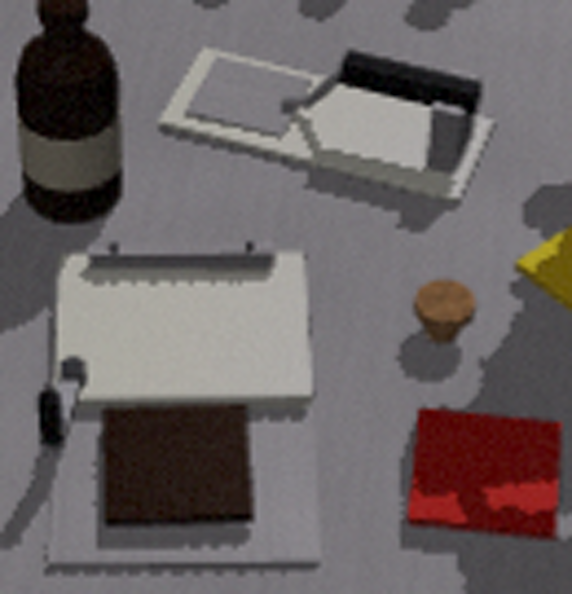

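```bash
cat > meas.py <<'E'
from h import *
def quad(mask,roi):
    x0,y0,x1,y1=roi;m=np.zeros_like(mask);m[y0:y1,x0:x1]=mask[y0:y1,x0:x1]
    n,l,st,_=cv2.connectedComponentsWithStats(m);i=1+np.argmax(st[1:,4])
    p=np.argwhere(l==i)[:,::-1].astype(np.float32)
    return p,cv2.convexHull(p)[:,0]
def rect(d,hull,z,grow=True):
    P=onz(d,hull,z)[:,:2]
    r=cv2.minAreaRect(P.astype(np.float32)*1000);return r,cv2.boxPoints(r)
if __name__=='__main__':
    for n,roiB,roiP,roiR in [('top0',(354,140,425,222),(310,160,362,212),(450,155,505,262)),('side0',(278,140,345,186),(290,178,330,212),(300,98,388,138))]:
        d=load(n);f=d['frame'].astype(int);b,g,r=f[...,0],f[...,1],f[...,2];mx=f.max(2);mn=f.min(2)
        hsv=cv2.cvtColor(d['frame'],cv2.COLOR_BGR2HSV)
        print(n, 'sample colours',f[195,380] if n=='top0' else f[165,310])
        white=((mn>150)&(b<=r+2)).astype(np.uint8)
        dark=((mx<65)).astype(np.uint8)
        for nm,m,roi,z in [('bed',white,roiB,.02),('plate',dark,roiP,.024),('rest',white,roiR,.008)]:
            p,h=quad(m,roi);rr,bx=rect(d,h,z)
            dep=bydepth(d,p[::7].astype(int));
            print(nm,len(p),np.round(rr[0],1),np.round(rr[1],1),round(rr[2],2),'pix',np.round(proj(d,np.c_[bx/1000,np.full(4,z)]),1).tolist(),'z',np.round(np.median(dep[:,2]),4),'\n',bx.round(1).tolist())
E
python3 meas.py
```

```text
top0 sample colours [178 179 178]
bed 2624 [ 604.9 -117. ] [198.8 158. ] 10.21 pix [[367.7, 217.6], [419.3, 208.9], [405.5, 146.7], [355.5, 154.9]] z 0.02 
 [[493.0, -56.79999923706055], [521.0999755859375, -212.39999389648438], [716.7000122070312, -177.10000610351562], [688.7000122070312, -21.600000381469727]]
plate 1259 [582.9  28.3] [108.  110.6] 11.82 pix [[325.0, 208.5], [361.0, 201.5], [353.4, 167.5], [318.0, 174.3]] z 0.0244 
 [[518.7000122070312, 71.4000015258789], [541.4000244140625, -36.900001525878906], [647.0999755859375, -14.800000190734863], [624.4000244140625, 93.5]]
rest 554 [ 584.4 -405.2] [107.6 150.1] 78.26 pix [[494.9, 217.2], [501.2, 170.3], [466.6, 163.2], [459.5, 209.7]] z 0.008 
 [[499.8999938964844, -442.6000061035156], [646.9000244140625, -473.20001220703125], [668.7999877929688, -367.79998779296875], [521.7999877929688, -337.20001220703125]]
side0 sample colours [161 168 172]
bed 1473 [ 601.4 -116.6] [198.3 150.1] 9.66 pix [[340.4, 179.0], [338.9, 148.0], [283.6, 148.0], [281.9, 179.1]] z 0.0193 
 [[491.1000061035156, -59.29999923706055], [516.2000122070312, -207.1999969482422], [711.7000122070312, -174.0], [686.5, -26.0]]
plate 928 [580.8  32.2] [110.8 117.8] 10.49 pix [[327.1, 208.9], [325.9, 181.6], [293.0, 182.0], [292.6, 209.3]] z 0.0233 
 [[515.5999755859375, 80.0999984741211], [537.0999755859375, -35.79999923706055], [646.0, -15.600000381469727], [624.5, 100.19999694824219]]
rest 361 [ 487.4 -393.8] [ 83.8 116.3] 81.25 pix [[370.1, 114.0], [341.3, 107.8], [335.1, 121.3], [364.7, 127.8]] z 0.0092 
 [[423.5, -426.3999938964844], [538.5, -444.1000061035156], [551.2000122070312, -361.29998779296875], [436.29998779296875, -343.6000061035156]]
```

```bash
cat > m2.py <<'E'
from h import *
from meas import quad,rect
t=load('top0');s=load('side0')
def edge_lines(d,corners,z):  # subpixel edge points along world-rect edges -> refined lines
    g=cv2.cvtColor(d['frame'],cv2.COLOR_BGR2GRAY).astype(np.float32)
    L=[]
    for i in range(4):
        a,b=corners[i],corners[(i+1)%4];n=np.array([b[1]-a[1],a[0]-b[0]]);n=n/np.linalg.norm(n);c=np.mean(corners,0)
        if (a-c)@n<0:n=-n
        pts=[]
        for f in np.linspace(.12,.88,25):
            P=a+(b-a)*f;off=np.arange(-8,8.01,.5)
            uv=proj(d,np.c_[(P+off[:,None]*n)/1000,np.full(len(off),z)]).astype(np.float32)
            v=cv2.remap(g,uv[:,0].reshape(1,-1),uv[:,1].reshape(1,-1),cv2.INTER_LINEAR)[0]
            gr=np.diff(v);w=np.abs(gr)
            if w.max()<4: continue
            k=w.argmax();sl=slice(max(0,k-4),k+5);o=((off[:-1]+.25)[sl]*w[sl]).sum()/w[sl].sum()
            pts.append(P+o*n)
        pts=np.array(pts,np.float32)
        if len(pts)<6: L.append(None);continue
        l=cv2.fitLine(pts,cv2.DIST_HUBER,0,.01,.01).ravel();L.append(l)
        print('  edge',i,len(pts),'ang',round(np.degrees(np.arctan2(l[1],l[0])),2),'mid',(l[2:].round(1)))
    return L
if __name__=='__main__':
    for nm,z,cn in [('bed',.02,[[493,-56.8],[521.1,-212.4],[716.7,-177.1],[688.7,-21.6]]),('plate',.024,[[518.7,71.4],[541.4,-36.9],[647.1,-14.8],[624.4,93.5]])]:
        for n,d in(('top',t),('side',s)):
            print(nm,n);edge_lines(d,np.array(cn),z)
    # rest: whole hull
    for n,d,roi in(('top',t,(450,155,505,262)),('side',s,(300,98,388,138))):
        f=d['frame'].astype(int);m=((f.min(2)>148)&(f[...,0]<=f[...,2]+3));x0,y0,x1,y1=roi;k=np.zeros(m.shape,bool);k[y0:y1,x0:x1]=m[y0:y1,x0:x1]
        p=np.argwhere(k)[:,::-1].astype(np.float32);r,b=rect(d,cv2.convexHull(p)[:,0],.008);print('rest',n,np.round(r[0],1),np.round(r[1],1),round(r[2],2),b.round(1).tolist())
        dk=(f.max(2)<60);k=np.zeros(m.shape,bool);k[y0:y1,x0:x1]=dk[y0:y1,x0:x1]
        p,h=quad(k.astype(np.uint8),roi);r,b=rect(d,h,.08);dep=bydepth(d,p.astype(int))
        print('handle',n,np.round(r[0],1),np.round(r[1],1),round(r[2],2),b.round(1).tolist(),'z95',np.percentile(dep[:,2],[50,90]))
        # points near handle top in depth
        k=dep[:,2]>.072
        if k.sum()>10:print('top pts',k.sum(),cv2.minAreaRect((dep[k,:2]*1000).astype(np.float32)))
    P=lambda n,d,uv:print(n,bydepth(d,uv).round(3).tolist())
    P('pad corkbox tape knob bottleA bottleB stopA stopB (top px)',t,[[280,253],[218,185],[164,222],[339,155],[258,122],[452,125],[350,128],[404,248]])
    P('corkbox corners',t,[[198,160],[238,158],[239,210],[198,214]])
    P('side box',s,[[262,275],[315,278],[312,318],[285,280]])
E
python3 m2.py
```

```text
bed top
  edge 0 25 ang -80.12 mid [ 506.4 -135. ]
  edge 2 14 ang -79.68 mid [ 704.5 -112.7]
  edge 3 25 ang 10.46 mid [582.  -39.9]
bed side
  edge 0 23 ang -79.56 mid [ 504.  -134.6]
  edge 1 22 ang 9.98 mid [ 622.4 -191.7]
  edge 2 25 ang -78.28 mid [696.4 -84.2]
  edge 3 25 ang 11.86 mid [593.4 -38.1]
plate top
  edge 0 25 ang -77.71 mid [528.4  17.2]
  edge 1 14 ang 11.46 mid [582.3 -35.5]
  edge 2 25 ang -78.36 mid [637.2  40.7]
  edge 3 10 ang 10.7 mid [580.   83.8]
plate side
  edge 0 24 ang -79.25 mid [529.4   9.2]
  edge 1 25 ang 12.63 mid [595.8 -31.8]
  edge 2 25 ang -81.11 mid [638.7  39.8]
  edge 3 22 ang 11.86 mid [564.9  87.4]
rest top [ 524. -393.] [108.2 273.2] 78.44 [[379.29998779296875, -418.6000061035156], [646.9000244140625, -473.3999938964844], [668.5999755859375, -367.3999938964844], [401.0, -312.6000061035156]]
handle top [ 452.4 -377.8] [ 27.3 118. ] 76.28 [[391.8999938964844, -377.1000061035156], [506.5, -405.1000061035156], [513.0, -378.5], [398.29998779296875, -350.5]] z95 [0.07890165 0.08202784]
top pts 290 ((373.25, -178.40318298339844), (105.493904113
[... 299 characters left out ...]
00061035156], [483.5, -431.20001220703125], [524.4000244140625, -367.20001220703125], [402.5, -289.20001220703125]] z95 [0.07379489 0.08243461]
top pts 145 ((391.78125, 343.3766784667969), (112.3607177734375, 1502.8175048828125), 4.740246772766113)
pad corkbox tape knob bottleA bottleB stopA stopB (top px) [[0.385, 0.203, 0.018], [0.593, 0.403, 0.004], [0.474, 0.553, 0.021], [0.67, 0.032, 0.077], [0.719, 0.251, 0.203], [0.714, -0.26, 0.206], [0.769, -0.004, 0.039], [0.403, -0.159, 0.038]]
corkbox corners [[0.662, 0.459, 0.038], [0.677, 0.343, 0.016], [0.512, 0.33, 0.024], [0.502, 0.459, 0.002]]
side box [[0.667, 0.349, 0.013], [0.513, 0.332, 0.012], [0.501, 0.454, 0.0], [0.593, 0.37, 0.041]]
```

```bash
python3 - <<'E'
from h import *
t=load('top0');s=load('side0')
def crop(d,x0,y0,x1,y1,k,n):
    c=cv2.resize(d['frame'][y0:y1,x0:x1],None,fx=k,fy=k,interpolation=cv2.INTER_CUBIC)
    c=np.clip((c.astype(float)-20)*1.2,0,255).astype(np.uint8)
    for u in range(x0,x1,10): cv2.putText(c,str(u),(int((u-x0)*k),10),0,.35,(0,255,0),1);cv2.line(c,(int((u-x0+.5)*k),12),(int((u-x0+.5)*k),18),(0,255,0),1)
    for v in range(y0,y1,10): cv2.putText(c,str(v),(0,int((v-y0+.5)*k)),0,.35,(0,255,0),1)
    cv2.imwrite(n,c)
crop(t,450,160,506,260,5.9,'pics/rt.png')
crop(s,300,95,390,140,8.5,'pics/rs.png')
print('cam',ray(t,[0,0])[0],ray(s,[0,0])[0])
E
```

```text
cam [0.32758013 0.07450907 1.15698317] [0.38567417 1.09685779 1.29747998]
```

View pics/rt.png

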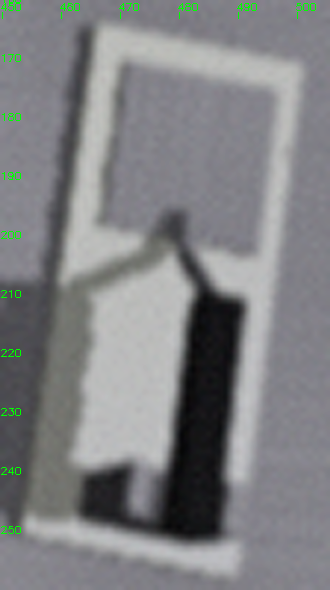

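View pics/rs.png

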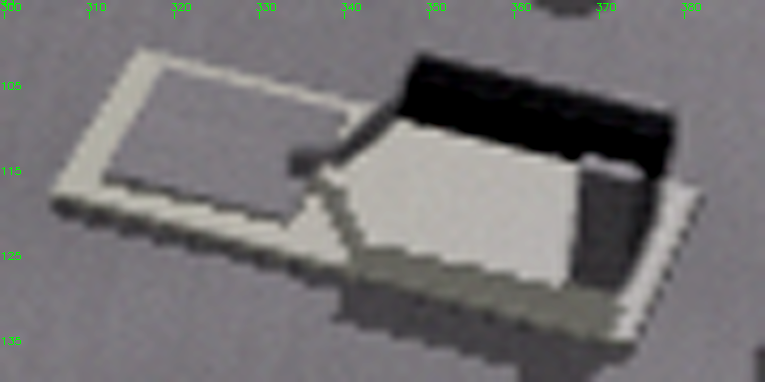

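```bash
python3 - <<'E'
from h import *
t=load('top0');s=load('side0')
ct=np.array([[120,62],[279,90],[260,258],[98,222]]);ct=(ct+.5)/5.9-.5+[450,160]
cs=np.array([[103,180],[160,67],[345,122],[283,218]]);cs=(cs+.5)/8.5-.5+[300,95]
for d,c in((t,ct),(s,cs)):
    P=onz(d,c,.011)*1000;e=[np.linalg.norm(P[i]-P[(i+1)%4]).round(1) for i in range(4)]
    print(P[:,:2].round(1).tolist(),e,'c',P.mean(0).round(1), 'yaw',[np.degrees(np.arctan2(*(P[a]-P[b])[[1,0]])).round(1) for a,b in((0,3),(1,2))])
for i in range(4):print('tri',tri(t,ct[i],s,cs[i]))
q=lambda c,k,o:(np.array(c)+.5)/k-.5+np.array(o)
print('handle front -y',tri(t,q([245,298],5.9,[450,160]),s,q([418,55],8.5,[300,95])))
print('handle rear -y',tri(t,q([222,538],5.9,[450,160]),s,q([673,115],8.5,[300,95])))
print(onz(t,[q([245,298],5.9,[450,160]),q([208,285],5.9,[450,160]),q([162,533],5.9,[450,160])],.08))
# knob
print('knob',tri(t,[339.5,152.5],s,[281.5,181]))
E
```

```text
[[645.8, -375.6], [631.4, -457.4], [542.0, -440.7], [560.1, -358.7]] [np.float64(83.1), np.float64(90.9), np.float64(84.0), np.float64(87.3)] c [ 594.8 -408.1   11. ] yaw [np.float64(-11.1), np.float64(-10.6)]
[[644.2, -374.2], [631.6, -457.2], [541.7, -432.9], [560.3, -362.4]] [np.float64(84.0), np.float64(93.2), np.float64(72.9), np.float64(84.7)] c [ 594.4 -406.7   11. ] yaw [np.float64(-8.0), np.float64(-15.1)]
tri (array([ 0.64521568, -0.37582138,  0.00986355]), np.float64(0.0016497959085034226))
tri (array([ 0.6315897 , -0.45761643,  0.01063739]), np.float64(0.00022758186982182132))
tri (array([ 0.54343758, -0.44524138,  0.00075471]), np.float64(0.000978555957265724))
tri (array([ 0.55941817, -0.35700231,  0.0156541 ]), np.float64(0.000471542848728614))
handle front -y (array([ 0.50834525, -0.40027295,  0.08130785]), np.float64(0.001688874523714735))
handle rear -y (array([ 0.39373949, -0.38198447,  0.07875861]), np.float64(0.001497877382601028))
[[ 0.50941878 -0.40099746  0.08      ]
 [ 0.51560458 -0.38366599  0.08      ]
 [ 0.39646039 -0.35343515  0.08      ]]
knob (array([0.67544773, 0.0304325 , 0.07556592]), np.float64(0.004850391505867112))
```

```bash
cat > rb.py <<'E'
import numpy as np
from scipy.spatial.transform import Rotation as Ro
from bench import *
SO=np.array([.5891,-.0387]);SA=np.radians(10.2)
U=np.array([np.cos(SA),np.sin(SA)]);V=np.array([-np.sin(SA),np.cos(SA)])
def st(x,y): return SO+U*x+V*y      # station (m) -> world
RO=np.array([.595,-.4075]);RY=np.radians(-11.4)
OFF=np.array([-.112,0,.049])
FL=[0]
def tp(pos,yaw,pitch=0,off=None):
    """turner pose -> tcp pos, quat. pitch>0: nose up"""
    R=Ro.from_euler('z',yaw)*Ro.from_euler('y',-pitch)
    M=R.as_matrix();s=-1 if FL[0] else 1
    T=np.c_[s*M[:,0],-s*M[:,1],-M[:,2]]
    q=Ro.from_matrix(T).as_quat();return np.array(pos)+R.apply(OFF if off is None else off),np.array([q[3],*q[:3]])
TY=SA-np.pi/2
def front(x,y,z):  # turner pose with blade-front lower edge centre at station x,y and world z
    p=st(x,y+.045);return [p[0],p[1],z]
E
python3 - <<'E'
import rb;from rb import *
print(state()['joint_pos'])
for f in(0,1):
    rb.FL[0]=f;print('flip',f)
    for n,a in [('grasp',([*RO,.008],RY)),('up',([*RO,.11],RY)),('yawed',([*(RO+[-.10,0]),.13],TY)),('hover',(front(.006,.14,.12),TY)),('ins',(front(.006,.13,.0085),TY)),('k90',(front(.006,.01,.1),TY)),('k100',(front(.006,-.02,.1),TY)),('push',(front(.006,-.03,.0225),TY))]:
        p,q=tp(*a);j=inverse_kinematics(p,q);print(n,p.round(3),None if j is None else np.round(j,2))
E
```

```text
[-1.28572221e+00  9.17646117e-02  1.23175848e+00  7.92933313e-06
  1.81978142e+00 -5.66860731e-02]
flip 0
grasp [ 0.485 -0.385  0.057] [-0.73  0.18  1.44 -0.    1.52  1.04]
up [ 0.485 -0.385  0.159] [-0.73  0.14  1.3  -0.    1.7   1.04]
yawed [ 0.475 -0.297  0.179] [-0.62 -0.02  1.44 -0.    1.73  2.34]
hover [0.542 0.255 0.169] None
ins [0.544 0.245 0.058] None
k90 [0.565 0.127 0.149] None
k100 [0.571 0.097 0.149] None
push [0.573 0.087 0.072] None
flip 1
grasp [ 0.485 -0.385  0.057] [-0.73  0.18  1.44 -0.    1.52 -2.1 ]
up [ 0.485 -0.385  0.159] [-0.73  0.14  1.3  -0.    1.7  -2.1 ]
yawed [ 0.475 -0.297  0.179] [-0.62 -0.02  1.44 -0.    1.73 -0.8 ]
hover [0.542 0.255 0.169] [ 0.38  0.09  1.35 -0.    1.71  0.2 ]
ins [0.544 0.245 0.058] [ 0.37  0.12  1.51 -0.    1.51  0.19]
k90 [0.565 0.127 0.149] [ 0.16  0.03  1.43 -0.    1.67 -0.02]
k100 [0.571 0.097 0.149] [ 0.11  0.03  1.43 -0.    1.67 -0.07]
push [0.573 0.087 0.072] [ 0.09  0.06  1.54 -0.    1.54 -0.09]
```

```bash
sed -i 's/^FL=\[0\]/FL=[1]/' rb.py; python3 - <<'E'
from rb import *
import cv2
p,q=tp([*RO,.008],RY)
move_to(p+[0,0,.09],q)
move_l(p,.12);close();s=state();print('gap',s['finger_gap'],s['ee_pos'],p,s['time'],s['ft_force'])
move_l(p+[0,0,.01],.05);s2=state();print(s2['ft_force']-s['ft_force'],s2['moment']-s['moment'],s2['finger_gap'])
move_l(p+[0,0,.1],.15)
p2,q2=tp([*(RO+[-.10,0]),.13],TY);move_l(p2,.2,q2)
for n in('top','side'):
    d=get_image(n);cv2.imwrite(f'pics/{n}1.png',d['frame']);np.savez(f'{n}1.npz',**d)
print(state()['time'],state()['finger_gap'])
E
```

```text
gap 0.019555874707733574 [ 0.48515552 -0.38543286  0.05698521] [ 0.48520963 -0.38536238  0.057     ] 3.825 [-0.87654259 -0.37218514 -0.3031639 ]
[ 1.00393277 -0.21918493 -2.87373341] [ 0.06423328 -0.02217573  0.01208594] 0.01981532766109837
6.3667 0.019780676356322583
```

View pics/side1.png

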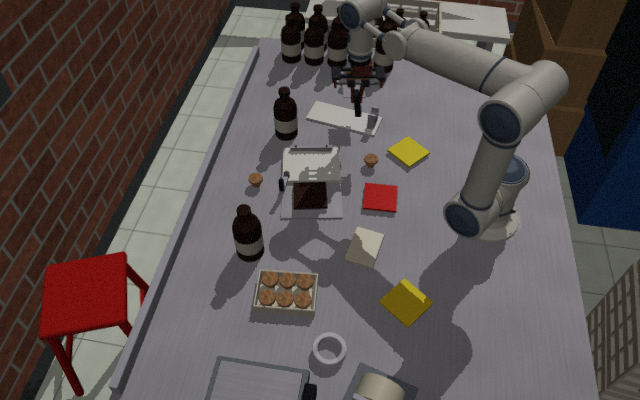

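View pics/top1.png

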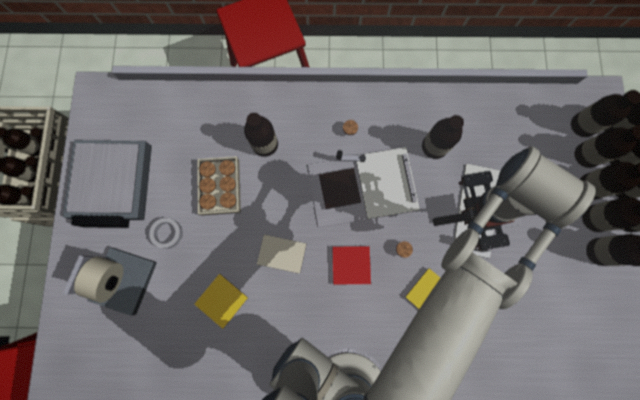

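```bash
python3 - <<'E'
from rb import *
import cv2
p,q=tp(front(.006,.142,.13),TY);move_l(p,.3,q)
p,q=tp(front(.006,.142,.05),TY);move_l(p,.2,q)
from h import *
for n in('top','side'):
    d=get_image(n);np.savez(f'{n}2.npz',**d)
    c=front(.006,.142,.053);u=int(proj(d,c)[0][0]);v=int(proj(d,c)[0][1]);print(n,u,v)
    c=cv2.resize(d['frame'][max(0,v-65):v+65,u-80:u+80],None,fx=5,fy=5,interpolation=cv2.INTER_CUBIC)
    cv2.imwrite(f'pics/{n}2.png',c)
print(state()['time'],state()['ee_pos']-p)
E
```

```text
top 299 192
side 309 217
9.025 [0.00112638 0.00019649 0.00254831]
```

View pics/side2.png

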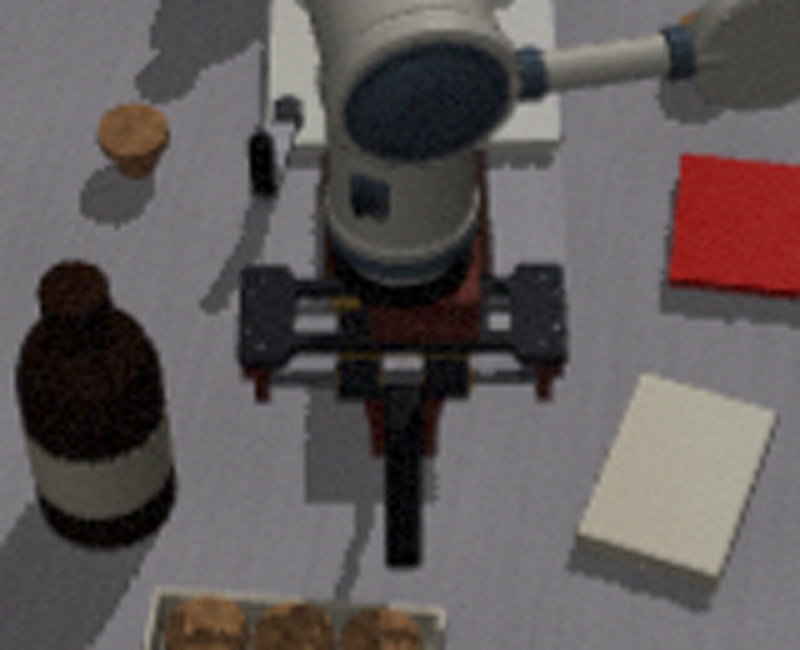

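View pics/top2.png

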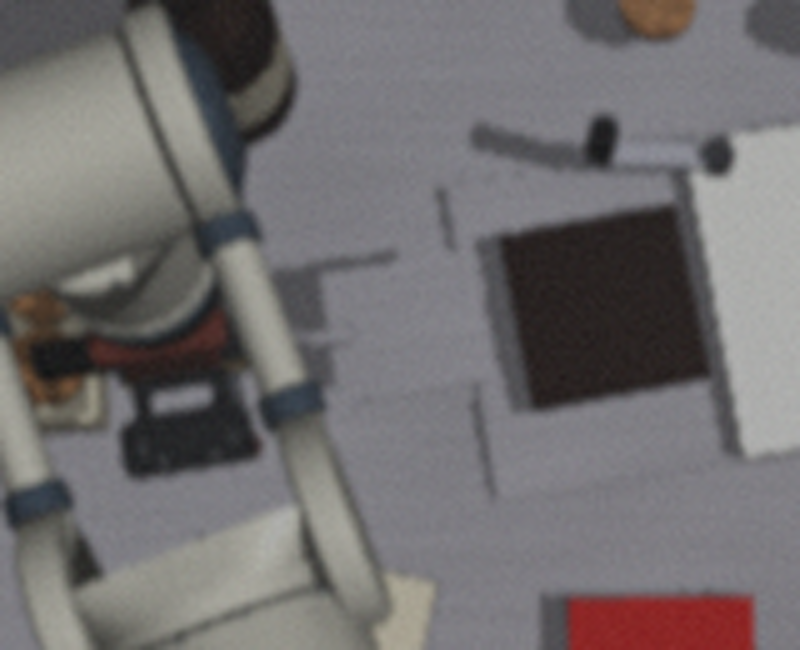

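```bash
python3 - <<'E'
from rb import *
from h import *
s=state();p,q=tp(front(.006,.142,.05),TY);print(s['ee_pos']-p,s['dq'].round(3) if hasattr(s['dq'],'round') else s['dq'])
p,q=tp(front(.006,.140,.009),TY);move_l(p,.12,q);hold(.2);s=state();f0=s['ft_force'];print(s['ee_pos']-p,f0,s['moment'])
for y in(.125,.115,.108,.102,.096):
    p,q=tp(front(.006,y,.009),TY);move_l(p,.08,q);hold(.1);s=state();print(y,(s['ee_pos']-p).round(4),(s['ft_force']-f0).round(2))
for n in('top','side'):
    d=get_image(n);np.savez(f'{n}3.npz',**d)
    c=front(.006,.06,.02);u=int(proj(d,c)[0][0]);v=int(proj(d,c)[0][1])
    cv2.imwrite(f'pics/{n}3.png',cv2.resize(d['frame'][max(0,v-65):v+65,u-80:u+80],None,fx=5,fy=5,interpolation=cv2.INTER_CUBIC))
print(s['time'])
E
```

```text
[0.00112638 0.00019649 0.00254831] [ 0.005 -0.005 -0.004  0.002 -0.004  0.   ]
[0.00065115 0.00034516 0.0014087 ] [ 0.83026219  0.21387364 -2.38914855] [-0.05601235 -0.05622337  0.01356214]
0.125 [ 0.0001 -0.0002  0.    ] [-0.58 -1.51 -0.3 ]
0.115 [ 0.     -0.0001 -0.    ] [-0.12 -0.77  0.59]
0.108 [ 0.     -0.0001  0.    ] [-0.84 -1.13 -0.24]
0.102 [ 0.     -0.0001  0.    ] [-1.68 -0.33 -0.94]
0.096 [ 0.     -0.0002 -0.    ] [-1.06 -0.08 -0.63]
11.575
```

View pics/side3.png

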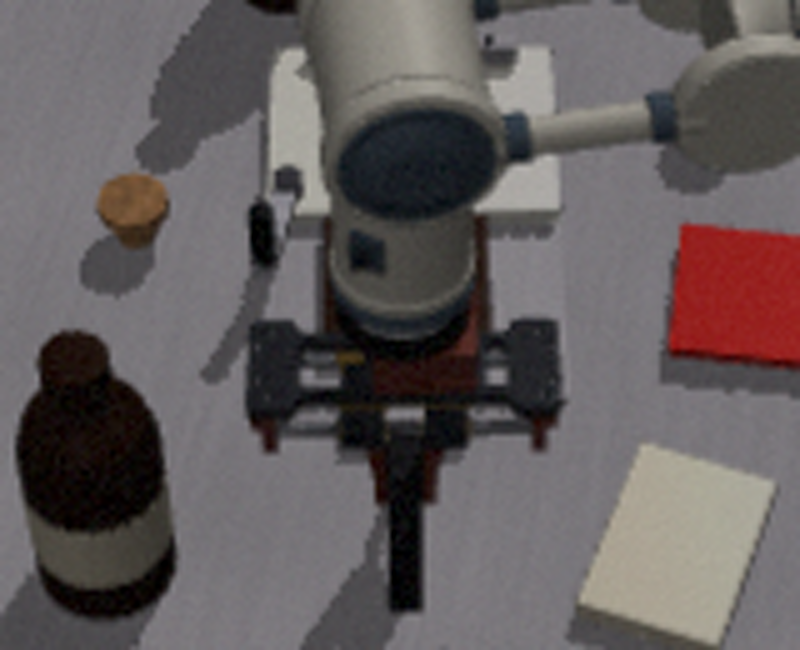

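View pics/top3.png

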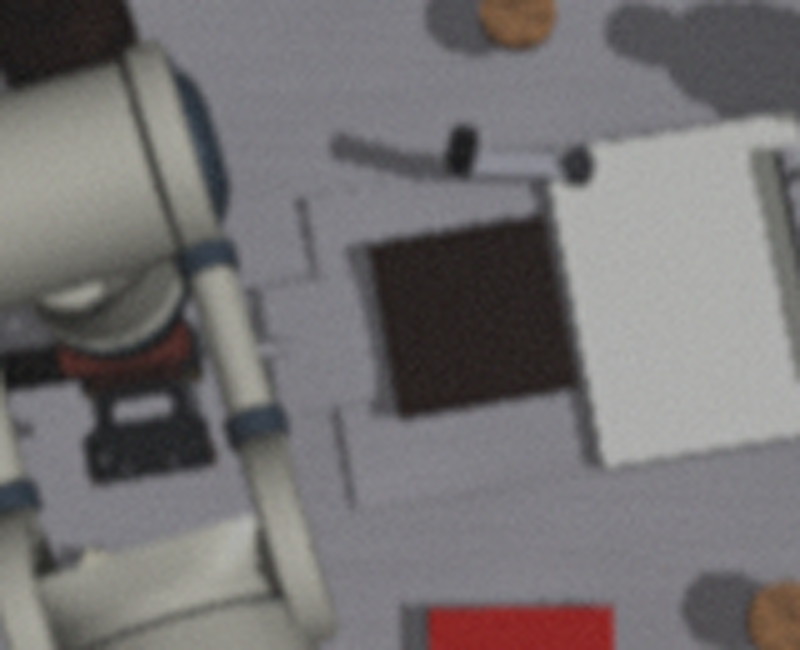

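```bash
python3 - <<'E'
from rb import *
f0=np.array([.83,.21,-2.39])
for y in(.094,.092,.0905,.089,.088,.087,.086):
    p,q=tp(front(.006,y,.009),TY);move_l(p,.05,q);hold(.1)
    f=np.mean([state()['ft_force'] if not hold(.02) else 0 for _ in range(4)],0)-f0
    print(y,'fV',(f[:2]@V).round(2),f[2].round(2))
    if f[:2]@V>4: break
print(state()['time'])
E
```

```text
0.094 fV 1.52 0.52
0.092 fV 1.58 0.36
0.0905 fV 1.32 0.77
0.089 fV 1.16 0.47
0.088 fV 5.27 2.09
13.7583
```

```bash
cat >> rb.py <<'E'
DY=-.0012
def tip(th,sl=1.0):
    c,s=np.cos(th),np.sin(th)
    if th<np.radians(21.8): K=np.array([20*c+18*s+70*c-8*s,70*s+8*c])
    else: K=np.array([10*s,0])+90*np.array([c,s])
    t=sl+5*s;P=K+t*np.array([c,s]);return P[0]/1000+DY,P[1]/1000+.006-.003   # y front, underside z
def look(i,c,w=80,h=65,k=5,names=('top','side')):
    from h import proj;import cv2
    for n in names:
        d=get_image(n);np.savez(f'{n}{i}.npz',**d)
        u,v=proj(d,c)[0].astype(int);v0=max(0,v-h);u0=max(0,u-w);print(n,'crop origin',u0,v0)
        cv2.imwrite(f'pics/{n}{i}.png',cv2.resize(d['frame'][v0:v+h,u0:u+w],None,fx=k,fy=k,interpolation=cv2.INTER_CUBIC))
E
python3 - <<'E'
from rb import *
f0=np.array([.83,.21,-2.39])
for a in (0,6,12,18,24,30,36):
    y,z=tip(np.radians(a));p,q=tp(front(.006,y,z),TY);move_l(p,.07,q)
    f=state()['ft_force']-f0;print(a,round(y,4),round(z,4),'fV',(f[:2]@V).round(2),f[2].round(2))
hold(.1);f=state()['ft_force']-f0;print('fV',(f[:2]@V).round(2),f[2].round(2),state()['time'])
look(4,front(.006,.06,.02))
E
```

```text
0 0.0898 0.011 fV 0.01 -0.66
6 0.0909 0.0184 fV -0.3 -1.42
12 0.0909 0.0258 fV 0.91 -0.9
18 0.0899 0.033 fV 1.33 -0.98
24 0.0879 0.0408 fV 0.52 -1.46
30 0.0848 0.0497 fV 0.31 -1.24
36 0.0807 0.0582 fV 0.11 -1.26
fV 0.29 -1.31 15.7167
top crop origin 247 125
side crop origin 229 138
```

View pics/side4.png

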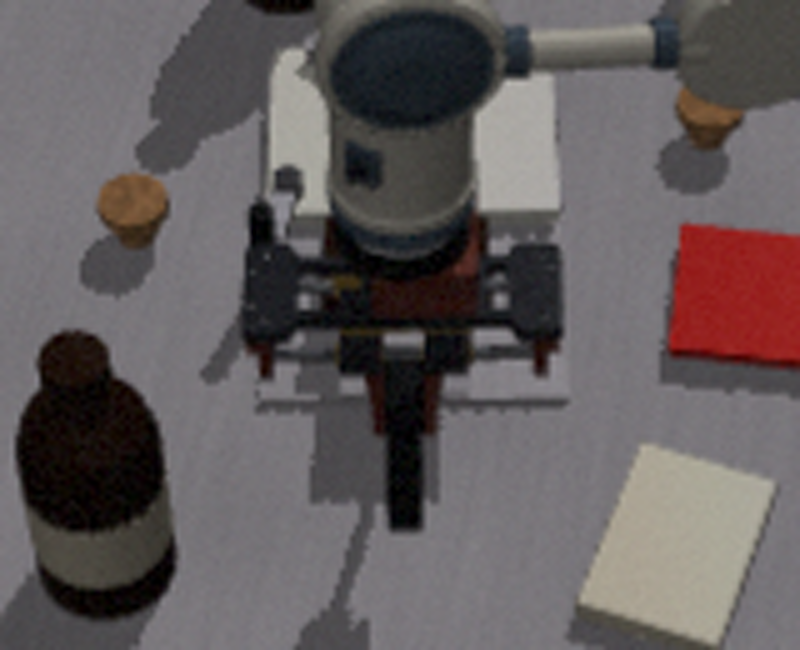

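View pics/top4.png

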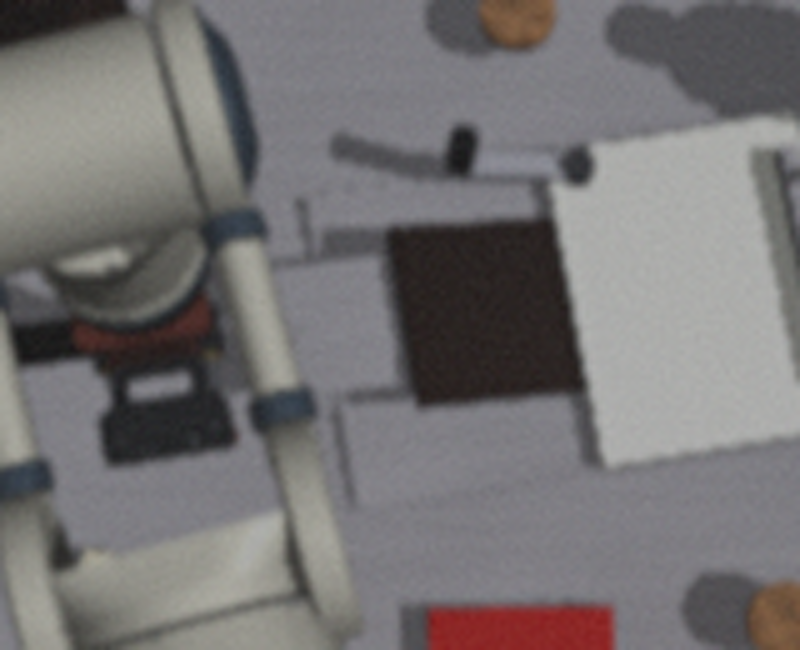

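```bash
python3 - <<'E'
from rb import *
f0=np.array([.83,.21,-2.39])
for a in (42,48,54,60,66,72,78,84):
    y,z=tip(np.radians(a));p,q=tp(front(.006,y,z),TY);move_l(p,.07,q)
    f=state()['ft_force']-f0;print(a,round(y,4),round(z,4),'fV',(f[:2]@V).round(2),f[2].round(2))
hold(.1);print(state()['time'])
look(5,front(.006,.03,.05))
E
```

```text
42 0.0756 0.0661 fV 0.26 -1.21
48 0.0696 0.0734 fV -0.27 -1.66
54 0.0628 0.0799 fV 0.47 -1.55
60 0.0551 0.0856 fV 0.14 -1.12
66 0.0468 0.0903 fV 3.53 -0.27
72 0.0379 0.0941 fV 2.17 0.79
78 0.0285 0.0968 fV 1.45 -0.19
84 0.0188 0.0984 fV 0.91 -1.65
18.2083
top crop origin 257 121
side crop origin 229 125
```

View pics/side5.png

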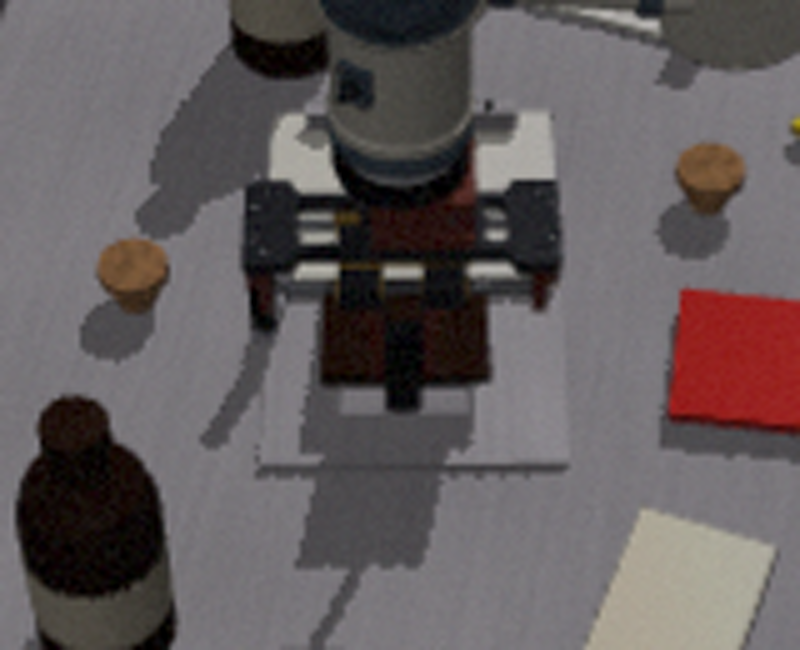

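View pics/top5.png

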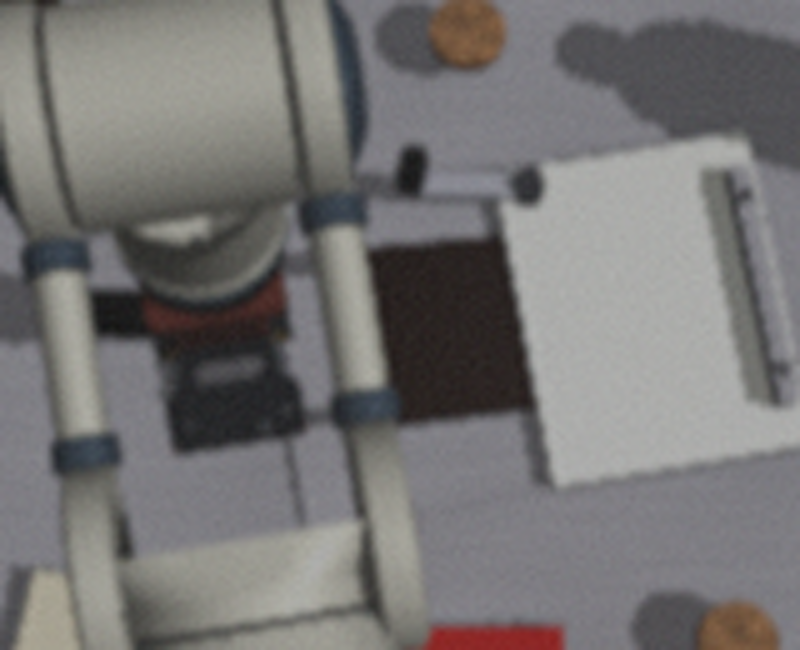

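```bash
python3 - <<'E'
from h import *
import rb
for i in(4,5):
  for n,pts in(('top',None),):
    d=load(f'{n}{i}')
    f=d['frame'].astype(int);m=f.max(2)<62
    m2=np.zeros_like(m);m2[160:210,324:366]=m[160:210,324:366]
    p=np.argwhere(m2)[:,::-1];P=bydepth(d,p);r=P[:,:2]-rb.SO;y=r@rb.V*1000;x=r@rb.U*1000;z=P[:,2]*1000
    for a in range(-10,130,10):
        k=(y>=a)&(y<a+10)
        if k.sum()>5:print(i,a,k.sum(),z[k].mean().round(1),x[k].min().round(),x[k].max().round())
E
```

```text
4 0 78 17.3 -49.0 58.0
4 10 105 21.3 -48.0 57.0
4 20 109 25.1 -48.0 57.0
4 30 109 28.6 -49.0 55.0
4 40 108 32.2 -47.0 57.0
4 50 110 36.2 -46.0 58.0
4 60 114 40.1 -48.0 58.0
4 70 112 43.6 -47.0 59.0
4 80 114 47.6 -46.0 56.0
4 90 117 51.0 -48.0 57.0
4 100 89 50.0 -47.0 60.0
5 0 81 19.6 -48.0 60.0
5 10 108 22.0 -47.0 58.0
5 20 107 24.9 -46.0 59.0
5 30 111 27.3 -48.0 58.0
5 40 110 29.8 -48.0 57.0
5 50 112 32.6 -48.0 58.0
5 60 117 35.3 -48.0 59.0
5 70 108 37.5 -46.0 57.0
5 80 64 39.6 -48.0 58.0
5 110 8 481.3 -120.0 -109.0
```

```bash
python3 - <<'E'
from h import *
import rb
for i,o in((2,(229,152)),(4,(229,138)),(5,(229,125))):
    d=load(f'side{i}')
    f=d['frame'].astype(int);m=f.max(2)<50
    cx={2:(387,420,420,565),4:(387,420,370,530),5:(387,420,320,410)}[i]
    x0,x1,y0,y1=[v/5 for v in cx];p=np.array([(u,v) for v in range(int(y0)+o[1],int(y1)+o[1]) for u in range(int(x0)+o[0]+1,int(x1)+o[0])])
    P=bydepth(d,p);r=P[:,:2]-rb.SO;y=r@rb.V*1000;x=r@rb.U*1000;z=P[:,2]*1000
    print(i)
    for a in range(100,420,12):
        k=(y>=a)&(y<a+12)
        if k.sum()>2:print('  ',a+6,k.sum(),np.round([np.median(z[k]),z[k].max(),np.median(x[k])],1))
E
```

```text
2
   310 16 [124.  127.9   5.5]
   322 18 [123.3 127.6   4.1]
   334 25 [124.  129.6   6.9]
   346 22 [122.5 126.2   5.6]
   358 20 [123.8 126.8   5.7]
   370 22 [122.7 126.7   5.8]
   382 21 [123.6 127.1   7.2]
   394 29 [116.9 127.    4.6]
4
   226 13 [127.6 130.5   6.4]
   238 21 [128.2 133.8   3.6]
   250 14 [132.5 136.8   5.1]
   262 18 [133.2 135.3   5.1]
   274 20 [133.1 138.6   6.6]
   286 15 [136.2 140.6   3.8]
   298 19 [137.  144.2   6.7]
   310 18 [138.6 144.    5.3]
   322 21 [141.3 145.6   4. ]
   334 32 [132.8 144.9   5.5]
5
   166 8 [159.  164.4   4.4]
   178 9 [169.2 172.7   5.9]
   190 6 [174.5 180.1   4.4]
   202 10 [185.4 189.8   3. ]
   214 7 [196.4 199.4   5.8]
   226 6 [201.9 206.6   4.4]
   238 8 [211.3 214.9   3. ]
   250 18 [218.3 223.6   5.8]
   262 34 [210.7 222.4   3.2]
```

```bash
cat >> rb.py <<'E'
def cur():
    s=state();return np.array(s['ee_pos']),np.array(s['ee_rot'])
def rel(dx,dy,dz,v=.12):
    p,_=cur();w=U*dx+V*dy;move_l(p+[w[0],w[1],dz],v)
E
python3 - <<'E'
from rb import *
f0=np.array([.83,.21,-2.39])
rel(0,0,-.007,.06);f=state()['ft_force']-f0;print('fV',(f[:2]@V).round(2),f[2].round(2))
rel(0,.02,.0,.1);f=state()['ft_force']-f0;print('fV',(f[:2]@V).round(2),f[2].round(2))
rel(0,.04,.0,.15)
rel(0,.02,.08,.25);print(state()['time'],cur())
look(6,front(.006,.09,.06))
E
```

```text
fV 1.02 -0.68
fV 0.99 -0.82
19.8333 (array([0.54969044, 0.21371319, 0.2194112 ]), array([4.57607947e-04, 6.41706544e-01, 7.66950115e-01, 1.54561087e-04]))
top crop origin 237 123
side crop origin 229 138
```

View pics/side6.png

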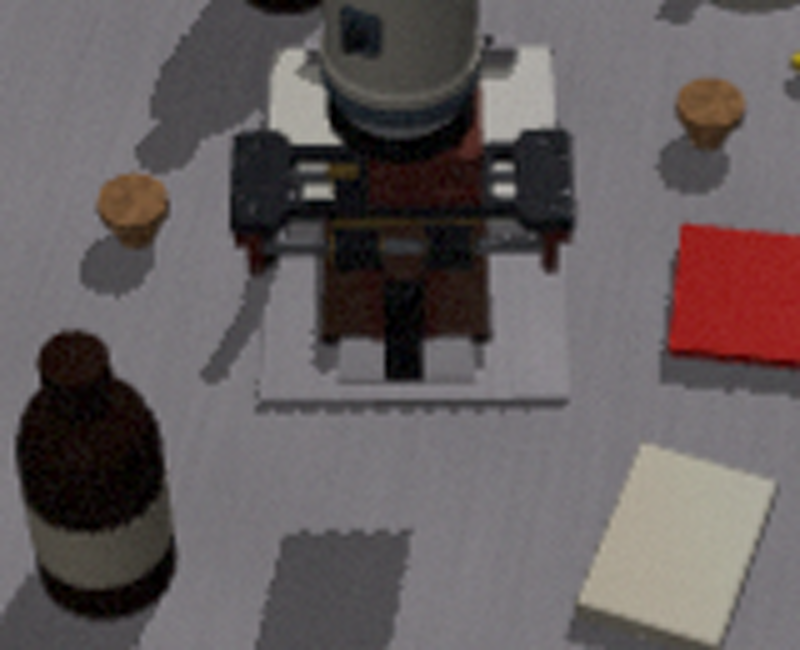

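View pics/top6.png

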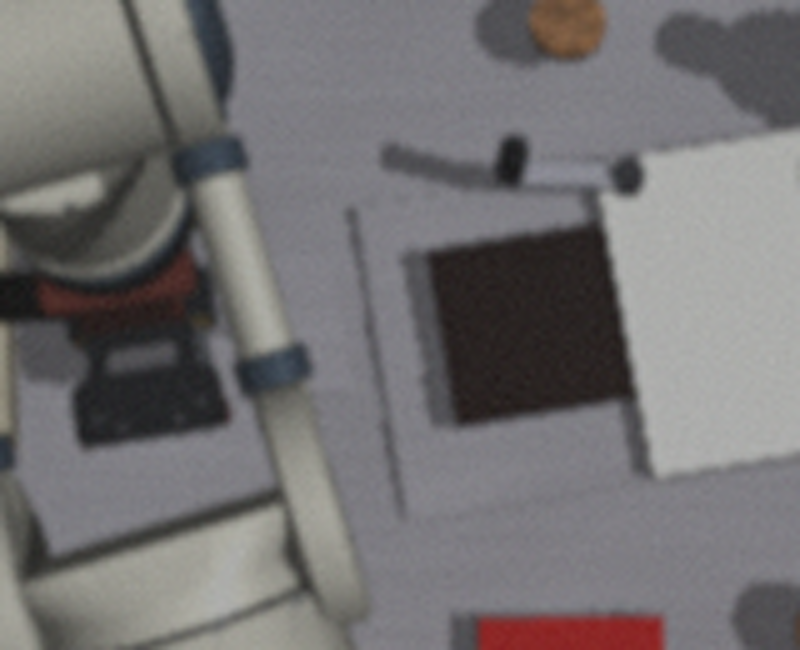

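```bash
python3 - <<'E'
from h import *
import rb
d=load('side6');f=d['frame'].astype(int)
p=np.array([(u,v) for v in range(194,214) for u in range(307,312)])
P=bydepth(d,p);r=P[:,:2]-rb.SO;y=r@rb.V*1000;z=P[:,2]*1000;dk=np.array([f[v,u].max() for u,v in p])
for a in range(180,340,8):
    k=(y>=a)&(y<a+8)
    if k.sum()>2:print('  ',a+4,k.sum(),np.round([np.median(z[k]),z[k].max()],1))
k=(y>205)&(z>150);A=np.c_[y[k],np.ones(k.sum())]
c=np.polyfit(y[k],z[k],1);print(c,np.degrees(np.arctan(c[0])),k.sum())
# blade corners in side view: lower rim light band
t=load('top6');q=bydepth(t,[(237+80,123+48),(237+70,123+60)]);print(q)
g=(rb.cur()[0][:2]-rb.SO)@rb.V;print('grip y',g,'z',rb.cur()[0][2]+.011)
E
```

```text
240 5 [225.8 229.8]
   248 5 [231.9 234.3]
   256 5 [238.  241.6]
   264 5 [245.6 247.5]
   272 4 [249.5 251.4]
   280 4 [256.2 256.6]
   288 6 [261.9 263.7]
   296 5 [267.2 269.1]
   304 3 [273.8 274.1]
   312 7 [278.3 280.4]
   328 11 [288.7 291.6]
   336 21 [285.3 293.1]
[  0.54634658 100.69212356] 28.649835320202847 100
[[6.39122352e-01 9.71106305e-02 8.68924887e-03]
 [6.02544871e-01 1.27833819e-01 4.85054359e-04]]
grip y 0.25529099617452095 z 0.2277840004688857
```

```bash
cat >> rb.py <<'E'
def tps(pos,yaw,slip,gx=-.112):
    """turner level at pos/yaw while it sits nose-down by slip in the grip"""
    _,q=tp(pos,yaw,slip);Z=Ro.from_quat([*q[1:],q[0]]).as_matrix()[:,2]
    g=np.array(pos)+Ro.from_euler('z',yaw).apply([gx,0,.060]);return g+.011*Z,q
E
python3 - <<'E'
from rb import *
sl=np.radians(35.5)
for a in(([*(RO+[-.10,.03]),.14],TY,sl),([*RO,.10],RY,sl),([*RO,.0085],RY,sl)):
    p,q=tps(*a);j=inverse_kinematics(p,q);print(p.round(3),None if j is None else np.round(j,2))
for gx in(-.095,):
    for n,y,z in(('h',.18,.1),('i',.14,.009),('l',.14,.04),('k',.06,.1),('e',.0,.1)):
        c=st(.0,y+.04);p,q=tp([*c,z],SA,0,np.array([gx,0,.049]));j=inverse_kinematics(p,q);print(n,p.round(3),None if j is None else np.round(j,2))
E
```

```text
[ 0.476 -0.274  0.191] [-0.25 -0.32  1.8  -0.56  1.41 -0.41]
[ 0.491 -0.387  0.151] [-0.94 -0.28  1.84  0.44  1.14 -2.4 ]
[ 0.491 -0.387  0.06 ] [-0.94 -0.22  1.95  0.49  0.99 -2.49]
h [0.457 0.161 0.149] [ 0.27 -0.22  1.68 -0.    1.69 -1.48]
i [0.464 0.122 0.058] [ 0.19 -0.2   1.82 -0.    1.52 -1.56]
l [0.464 0.122 0.089] [ 0.19 -0.22  1.78 -0.    1.58 -1.56]
k [0.478 0.043 0.149] [ 0.02 -0.24  1.69 -0.    1.69 -1.73]
e [ 0.489 -0.016  0.149] [-0.1  -0.21  1.67 -0.    1.69 -1.85]
```

```bash
python3 - <<'E'
from rb import *
sl=np.radians(35.5)
p,q=tps([*(RO+[-.10,.03]),.15],TY,sl);move_l(p,.35,q)
p,q=tps([*RO,.05],RY,sl);move_l(p,.2,q)
hold(.1);f=state()['ft_force'];print(f,state()['time'])
look(7,[.55,-.4,.05])
E
```

```text
[-0.05663356  0.28740877 -1.27318793] 23.6333
top crop origin 405 133
side crop origin 257 41
```

View pics/side7.png

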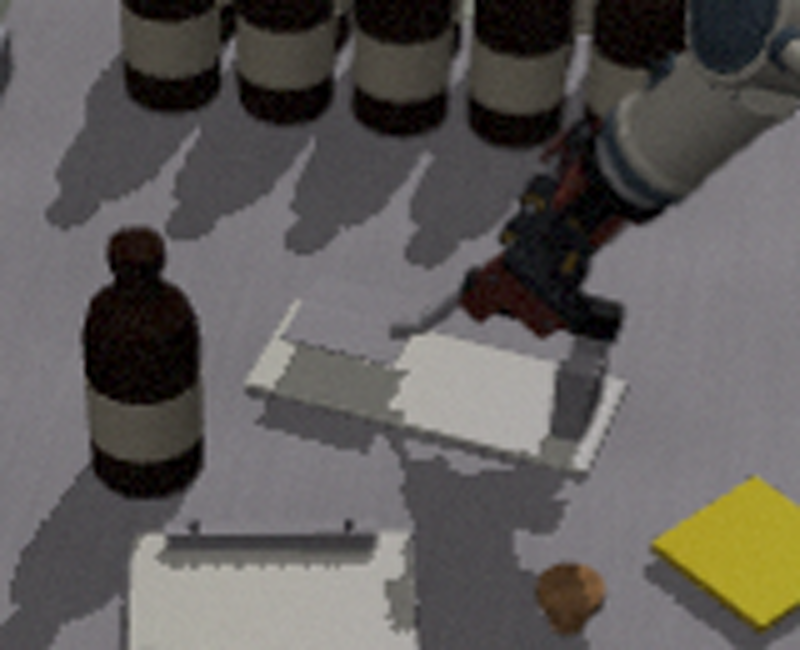

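View pics/top7.png

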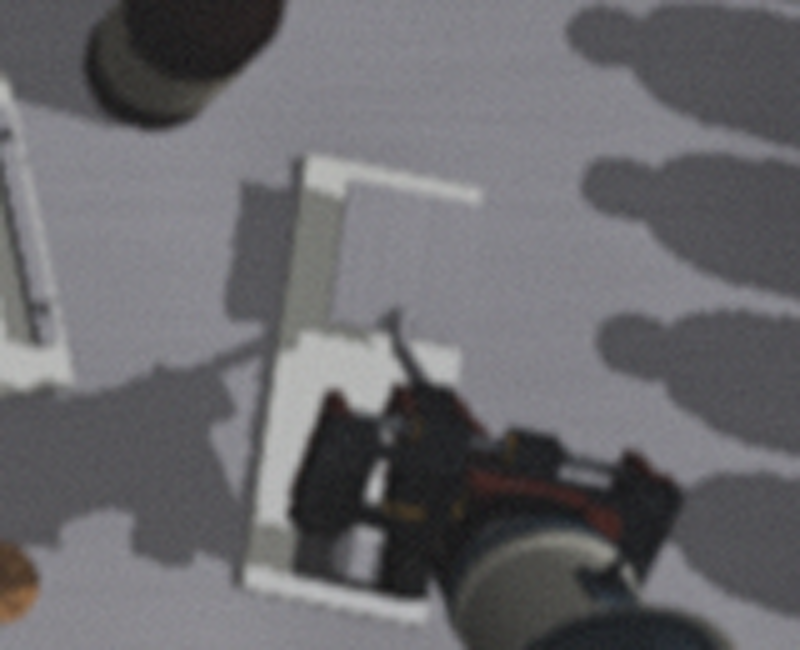

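```bash
cat >> rb.py <<'E'
OFF=np.array([-.097,0,.049])
E
python3 - <<'E'
from rb import *
sl=np.radians(35.5)
p,q=tps([*RO,.010],RY,sl);move_l(p,.12,q);hold(.1);print(state()['ft_force'])
gripper_open();hold(.1)
p2,q2=tp([*RO,.008],RY);
move_l(p+[0,0,.06],.25);move_l(p2+[0,0,.04],.2,q2);print(state()['time'])
look(8,[.53,-.4,.05])
E
```

```text
[ 0.52800941 -0.23824911 -1.84749906]
26.7083
top crop origin 405 139
side crop origin 262 41
```

View pics/side8.png

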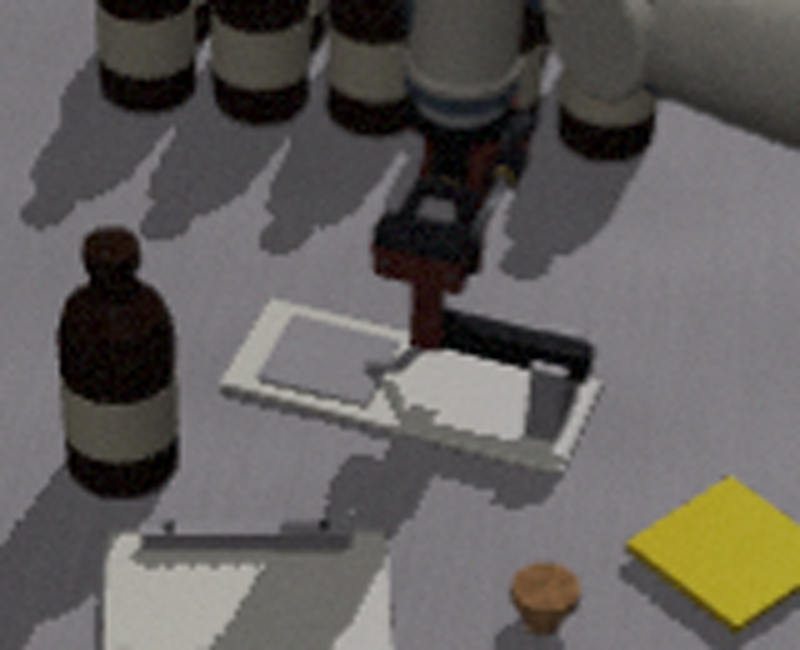

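View pics/top8.png

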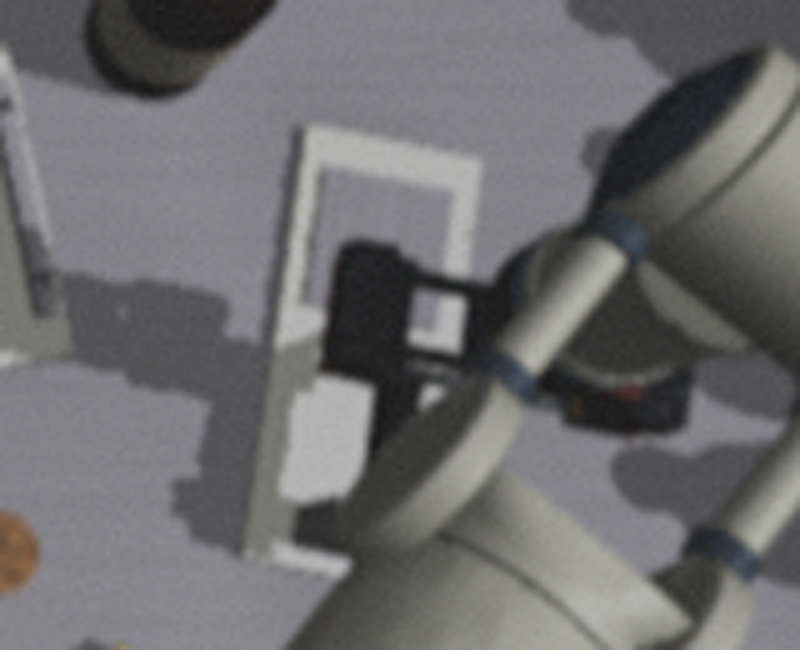

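```bash
python3 - <<'E'
from h import *
from rb import RO,RY
t=load('top8');s=load('side8')
def big(d,x0,y0,x1,y1,k,n):
    c=cv2.resize(d['frame'][y0:y1,x0:x1],None,fx=k,fy=k,interpolation=cv2.INTER_CUBIC);cv2.imwrite(n,np.clip((c.astype(float)-20)*1.3,0,255).astype(np.uint8))
big(s,300,95,390,140,8.5,'pics/rs8.png');big(t,450,160,506,260,5.9,'pics/rt8.png')
E
```

```text
(no output)
```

View pics/rs8.png

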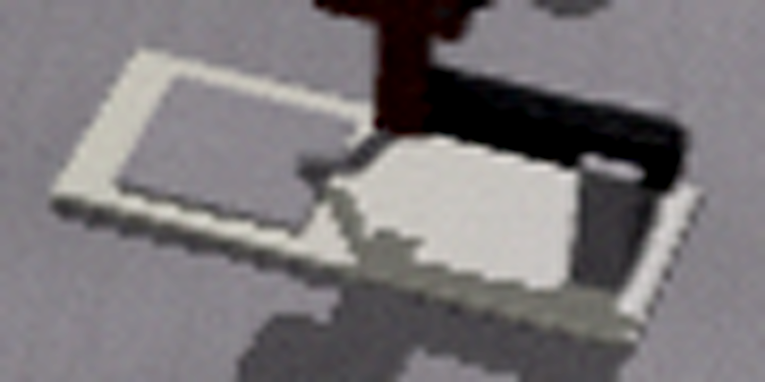

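View pics/rt8.png

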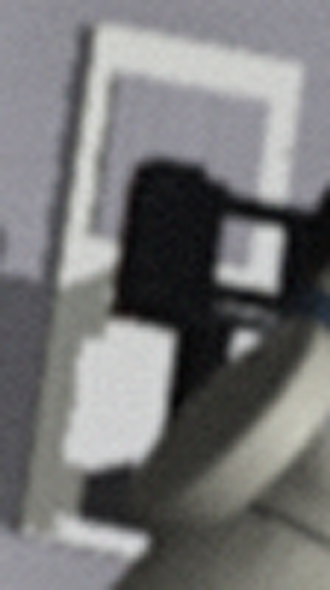

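```bash
python3 - <<'E'
from rb import *
R2=RO+[-.0052,.0033]
p,q=tp([*R2,.008],RY)
move_l(p,.15,q);close();hold(.1);print(state()['finger_gap'],state()['ft_force'])
move_l(p+[0,0,.05],.2);hold(.1)
s=state();print(s['ft_force'],s['moment'])
c=st(.004,.16+.04);p,q=tp([*c,.13],SA)
import math
# go via mid point clear of the bottles
m=np.array([.45,-.10,p[2]]);move_l(m,.35,q);move_l(p,.35,q)
c=st(.004,.147+.04);p,q=tp([*c,.05],SA);move_l(p,.25,q);hold(.1)
print(state()['time'],cur()[0]-p)
look(9,st(.0,.11).tolist()+[.03])
E
```

```text
0.019882580096754775 [ 0.81148977 -1.13335036 -0.62003982]
[ 0.11893848  0.72887984 -2.7465672 ] [ 0.01591677 -0.15080929  0.00994972]
31.2917 [ 0.00129661 -0.00035545  0.00260813]
top crop origin 245 126
side crop origin 231 138
```

View pics/side9.png

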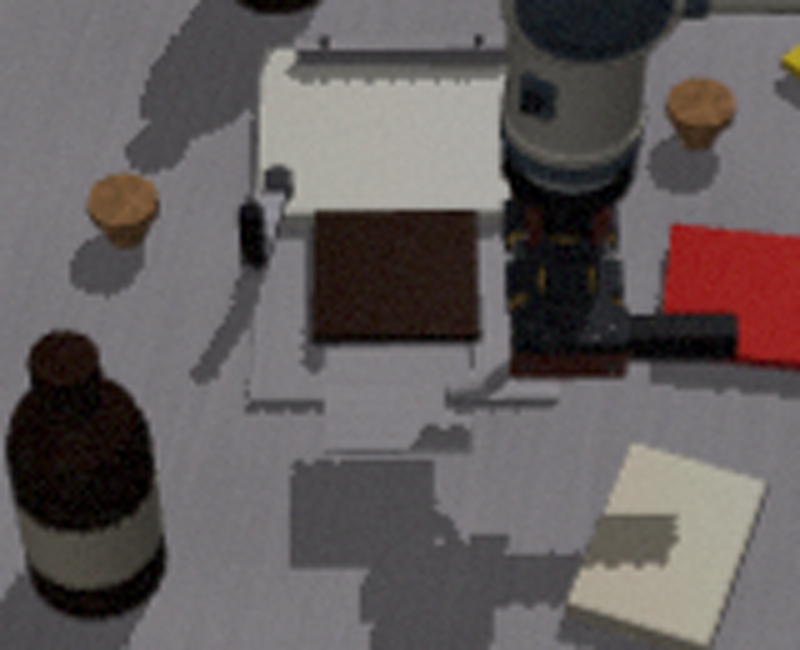

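View pics/top9.png

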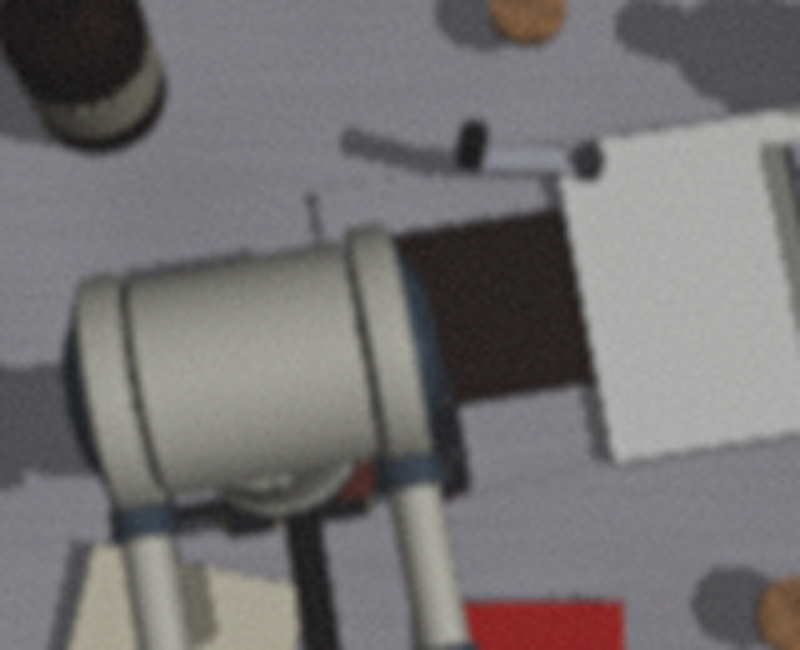

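```bash
cat >> rb.py <<'E'
def sf(x,y,z): return [*st(x,y+.040),z]
def settle(p,tol=.0006,tmax=.8):
    t=0
    while np.linalg.norm(cur()[0]-p)>tol and t<tmax: hold(.05);t+=.05
    return (cur()[0]-p).round(4)
E
python3 - <<'E'
from rb import *
p,q=tp(sf(.004,.135,.009),SA);move_l(p,.12,q);print(settle(p),state()['time'])
F=lambda:np.mean([state()['ft_force'] if not hold(.02) else 0 for _ in range(4)],0)
f0=F()
p,q=tp(sf(.004,.100,.009),SA);move_l(p,.1,q);print(settle(p,.0006,.3),F()-f0)
for y in (.092,.0895,.088,.087):
    p,q=tp(sf(.004,y,.009),SA);move_l(p,.05,q);f=F()-f0;print(y,(f[:2]@V).round(2),f[2].round(2))
    if f[:2]@V>4:break
np.save('f0.npy',f0)
look(10,st(.0,.09).tolist()+[.03])
print(state()['time'])
E
```

```text
[0.     0.0001 0.0002] 31.9
[ 0.0002 -0.      0.0003] [-0.44115825  0.09491135 -0.53855066]
0.092 0.43 -0.67
0.0895 0.35 -0.62
0.088 2.36 -0.58
0.087 5.07 0.53
top crop origin 252 125
side crop origin 231 133
33.9583
```

View pics/side10.png

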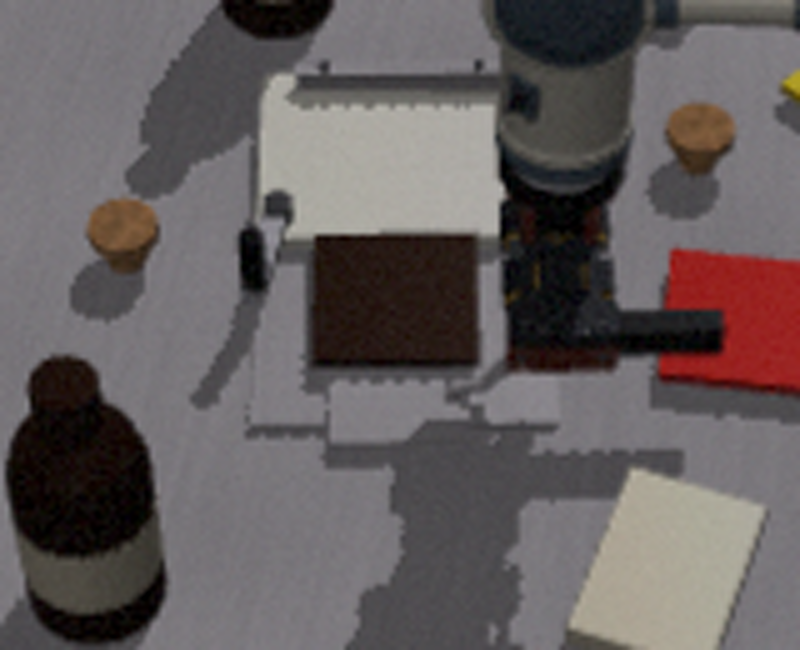

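```bash
cat >> rb.py <<'E'
DY=-.0015
def slope(i):
    from h import load,bydepth
    d=load(f'side{i}');f=d['frame'].astype(int)
    m=(f.max(2)<62);P=None
    vu=np.argwhere(m);vu=vu[(vu[:,0]>120)&(vu[:,0]<240)&(vu[:,1]>270)&(vu[:,1]<345)]
    P=bydepth(d,vu[:,::-1]);r=P[:,:2]-SO;x=r@U*1000;y=r@V*1000;z=P[:,2]*1000
    for a in range(-60,130,10):
        k=(y>=a)&(y<a+10)&(abs(x-4)<50)&(z<130)&(z>3)
        if k.sum()>8:print('  y',a+5,k.sum(),'z',np.median(z[k]).round(1),z[k].max().round(1))
    k=(x<-85)&(z>40)&(z<250)
    for a in range(-220,-80,15):
        j=k&(x>=a)&(x<a+15)
        if j.sum()>4:print('  handle x',a+7,np.median(z[j]).round(1),np.percentile(z[j],95).round(1))
E
python3 - <<'E'
from rb import *
f0=np.load('f0.npy')
for a in (0,6,12,18,24):
    y,z=tip(np.radians(a));p,q=tp(sf(.004,y,z),SA);move_l(p,.08,q)
    f=state()['ft_force']-f0;print(a,round(y,4),round(z,4),'fV',(f[:2]@V).round(2),f[2].round(2))
print(state()['time'])
look(11,st(.0,.09).tolist()+[.03],names=('side',));slope(11)
E
```

```text
0 0.0895 0.011 fV 1.46 -2.46
6 0.0906 0.0184 fV 0.09 -1.4
12 0.0906 0.0258 fV 0.32 -1.65
18 0.0896 0.033 fV 0.98 -2.77
24 0.0876 0.0408 fV 0.43 -2.46
35.2083
side crop origin 231 133
  y -5 13 z 12.4 14.1
  y 5 35 z 17.0 20.9
  y 15 36 z 20.7 25.5
  y 25 42 z 24.8 31.2
  y 35 41 z 31.1 36.9
  y 45 40 z 34.4 39.6
  y 55 43 z 39.7 45.4
  y 65 42 z 44.0 48.3
  y 75 42 z 49.2 54.9
  y 85 43 z 53.5 56.8
  y 95 52 z 57.9 62.4
  y 105 80 z 56.0 66.3
  handle x -93 200.9 218.6
```

View pics/side11.png

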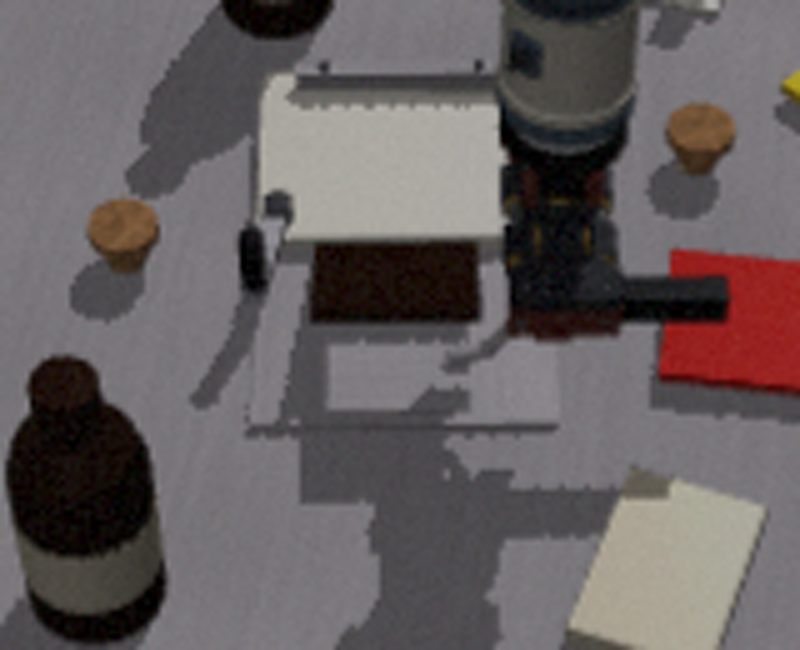

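```bash
python3 - <<'E'
from rb import *
f0=np.load('f0.npy')
for a in (32,40,48,56,64):
    y,z=tip(np.radians(a));p,q=tp(sf(.004,y,z),SA);move_l(p,.09,q)
    f=state()['ft_force']-f0;print(a,round(y,4),round(z,4),'fV',(f[:2]@V).round(2),f[2].round(2))
print(state()['time'])
look(12,st(.0,.07).tolist()+[.06],names=('side',));slope(12)
E
```

```text
32 0.0832 0.0526 fV 1.99 -2.41
40 0.0771 0.0636 fV 1.25 -1.7
48 0.0693 0.0734 fV 1.54 -1.19
56 0.06 0.0819 fV 2.16 -1.42
64 0.0493 0.0888 fV 0.54 -0.39
36.7167
side crop origin 230 122
  y 45 47 z 103.0 108.3
  y 55 87 z 104.4 114.3
  handle x -93 234.9 249.5
```

View pics/side12.png

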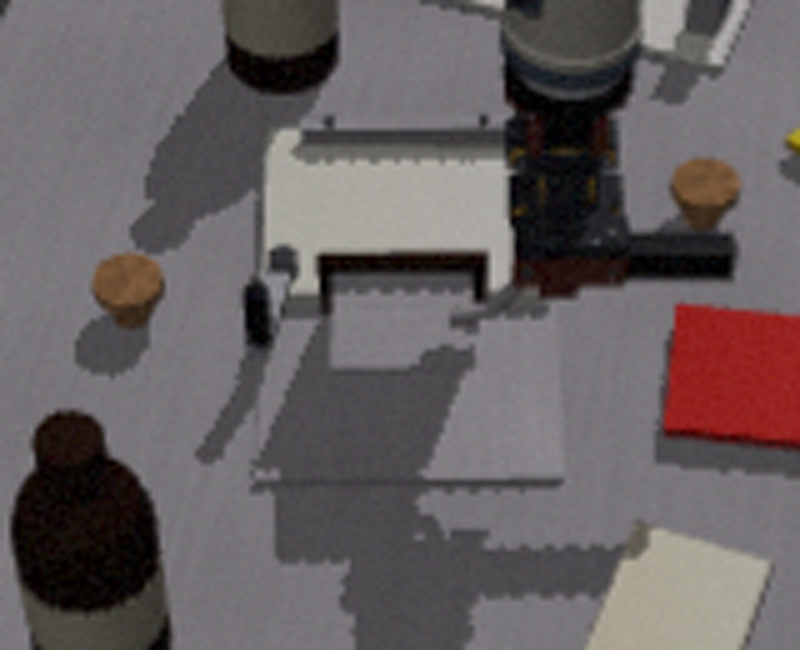

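```bash
python3 - <<'E'
from rb import *
f0=np.load('f0.npy')
for a in (72,80,87):
    y,z=tip(np.radians(a));p,q=tp(sf(.004,y,z),SA);move_l(p,.08,q)
    f=state()['ft_force']-f0;print(a,round(y,4),round(z,4),'fV',(f[:2]@V).round(2),f[2].round(2))
for yy in (.006,-.002,-.010,-.018,-.028):
    p,q=tp(sf(.004,yy,z-.002),SA);move_l(p,.05,q)
    f=state()['ft_force']-f0;print(yy,'fV',(f[:2]@V).round(2),f[2].round(2))
hold(.2)
print(state()['time'])
look(13,st(.0,0).tolist()+[.03]);slope(13)
E
```

```text
72 0.0376 0.0941 fV 0.37 -0.07
80 0.025 0.0975 fV 1.63 -0.36
87 0.0135 0.0989 fV 0.7 -0.23
0.006 fV 0.32 -0.84
-0.002 fV -0.07 -0.53
-0.01 fV 0.29 -0.73
-0.018 fV 0.33 -0.37
-0.028 fV -0.03 -0.52
39.4667
top crop origin 281 120
side crop origin 230 112
  y -5 32 z 28.3 34.1
  y 5 86 z 30.3 41.7
  y 15 66 z 28.1 99.6
  y 25 84 z 27.5 101.2
  y 55 28 z 97.2 100.4
  handle x -108 240.3 242.2
  handle x -93 238.9 247.3
```

View pics/side13.png

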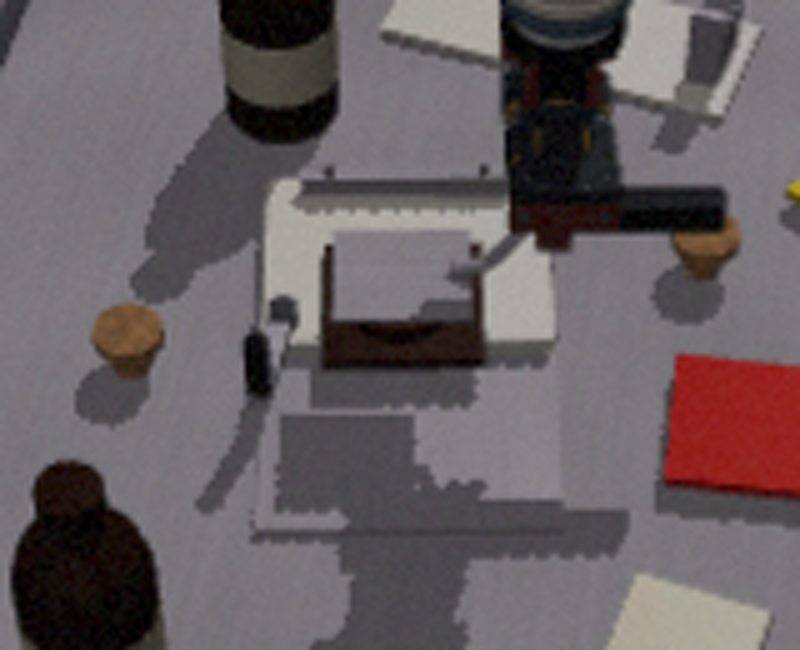

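View pics/top13.png

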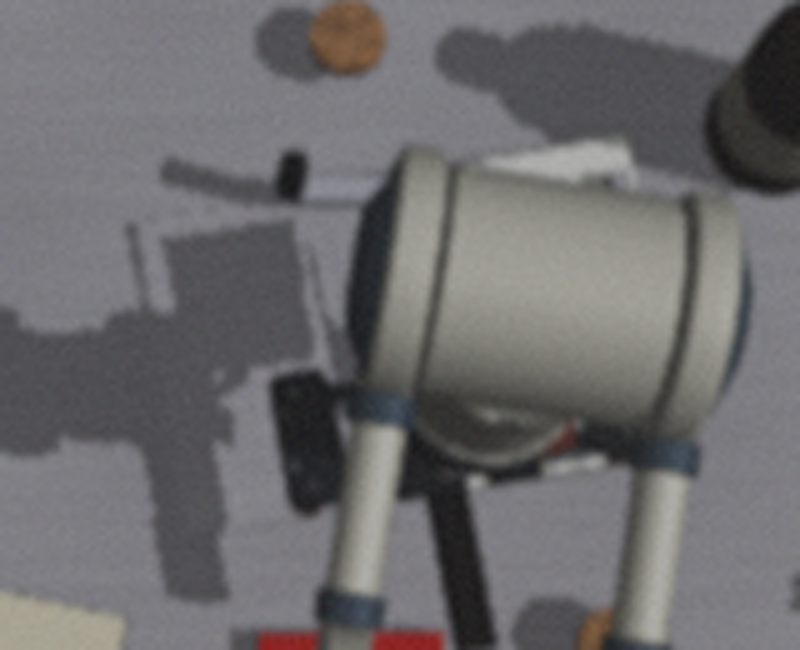

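```bash
python3 - <<'E'
from rb import *
F=lambda:np.mean([state()['ft_force'] if not hold(.02) else 0 for _ in range(3)],0)
p,q=tp(sf(.004,.055,.085),SA);move_l(p,.25,q)
p,q=tp(sf(.004,.055,.0235),SA);move_l(p,.15,q);print(settle(p),state()['time'])
f0=F();np.save('f1.npy',f0)
p,q=tp(sf(.004,.034,.0232),SA);move_l(p,.08,q)
for y in (.02,.005,-.010,-.022):
    p,q=tp(sf(.004,y,.0232),SA);move_l(p,.08,q);f=state()['ft_force']-f0;print(y,(f[:2]@V).round(2),f[2].round(2))
print(state()['time'],settle(p,.0006,.2))
look(14,st(.0,-.03).tolist()+[.03]);
E
```

```text
[0.0002 0.     0.0004] 41.0583
0.02 0.66 -0.83
0.005 -0.63 -0.38
-0.01 0.07 -0.06
-0.022 -0.33 -0.52
42.8333 [ 0.0001 -0.0005  0.    ]
top crop origin 291 118
side crop origin 230 106
```

View pics/side14.png

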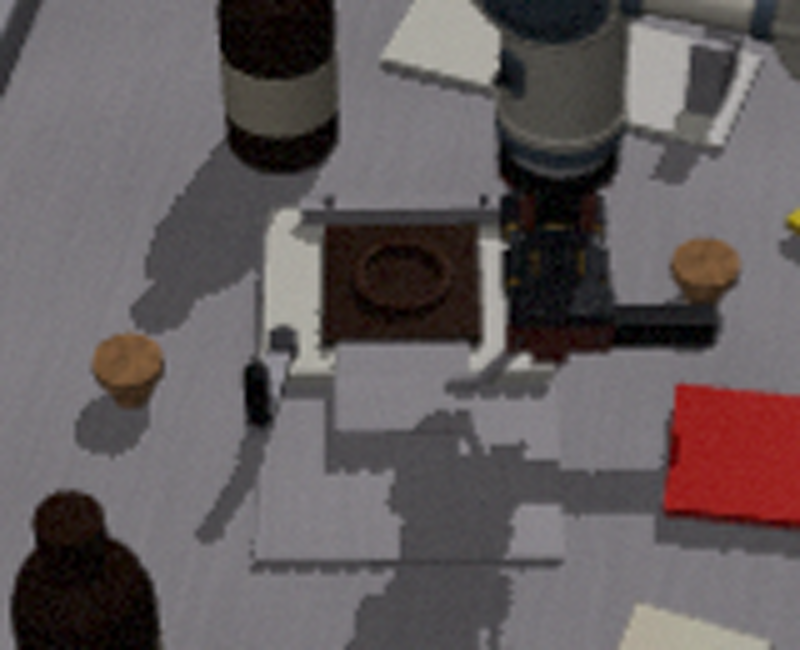

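View pics/top14.png

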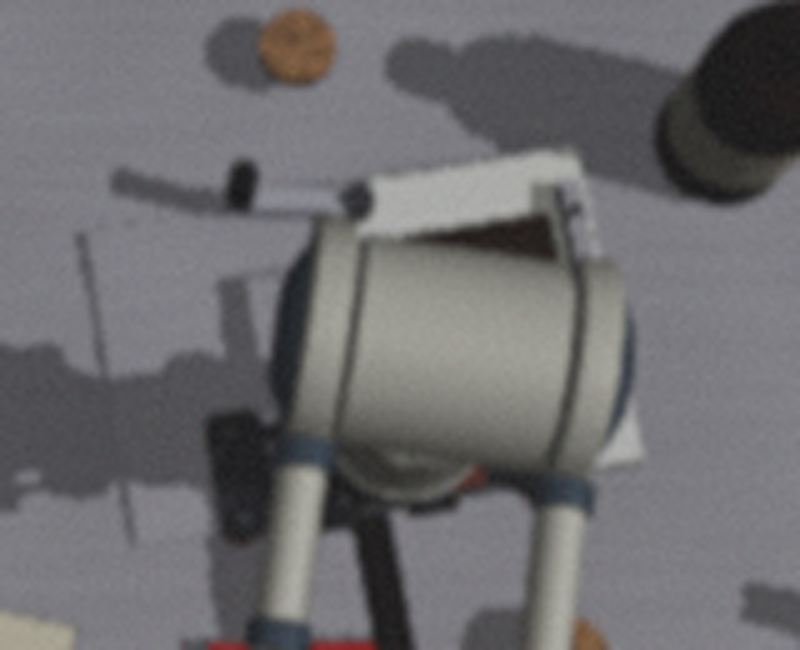

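```bash
python3 - <<'E'
from rb import *
f0=np.load('f1.npy')
F=lambda:np.mean([state()['ft_force'] if not hold(.02) else 0 for _ in range(4)],0)
for y in (-.026,-.0285,-.030,-.031,-.032,-.033):
    p,q=tp(sf(.004,y,.0232),SA);move_l(p,.05,q);f=F()-f0;print(y,(f[:2]@V).round(2),(f[:2]@U).round(2),f[2].round(2))
    if f[:2]@V>7: break
print(state()['time'])
look(15,st(.0,-.03).tolist()+[.03],names=('side',));
E
```

```text
-0.026 0.4 0.37 -0.01
-0.0285 1.38 0.35 -0.09
-0.03 1.42 0.45 -0.45
-0.031 1.99 0.47 0.17
-0.032 5.56 -0.49 1.56
-0.033 7.36 -0.32 1.81
44.8333
side crop origin 230 106
```

View pics/side15.png

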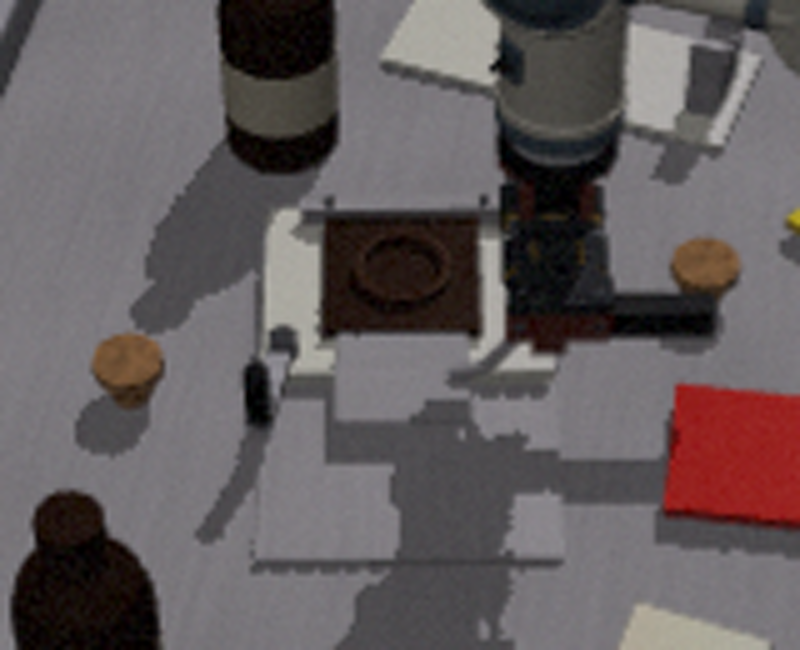

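```bash
python3 - <<'E'
from rb import *
p,q=tp(sf(.004,.012,.0245),SA);move_l(p,.15,q)
p,q=tp(sf(.004,.03,.13),SA);move_l(p,.3,q)
move_l(np.array([.45,-.12,p[2]]),.35,q)
p,q=tp([*RO,.06],RY);move_l(p,.3,q);print(settle(p,.0008,.5),state()['time'])
look(16,[.53,-.4,.05])
E
```

```text
[0.0001 0.0004 0.0004] 47.875
top crop origin 405 139
side crop origin 262 41
```

View pics/side16.png

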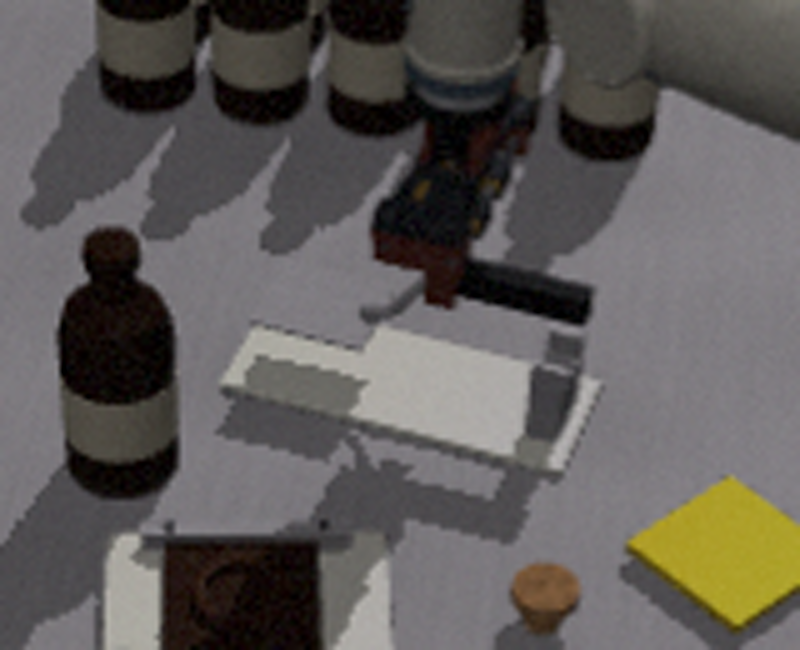

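View pics/top16.png

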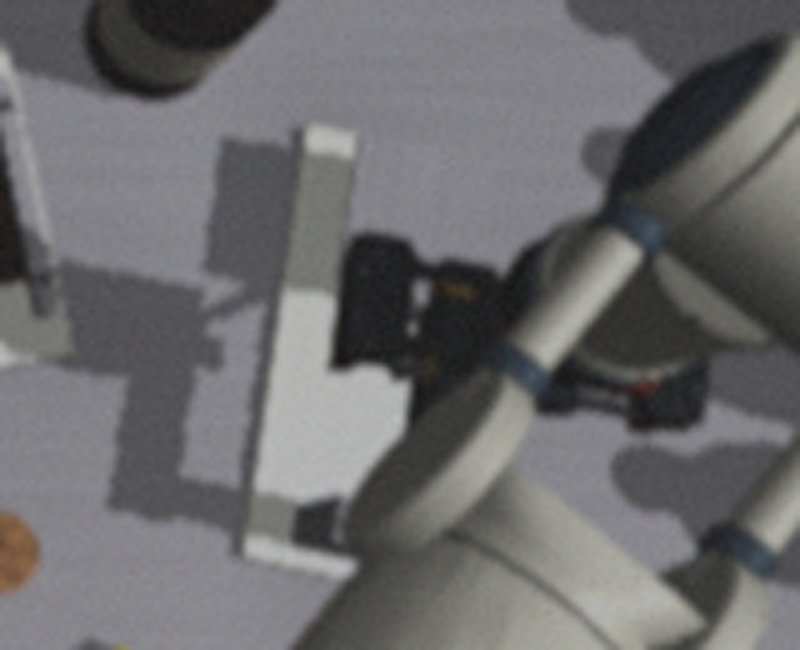

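```bash
python3 - <<'E'
from rb import *
from h import *
p,q=tp([*RO,.0095],RY);move_l(p,.15,q);print(settle(p,.0006,.4))
p,q=tp([*RO,.0082],RY);move_l(p,.03,q);print(state()['ft_force'])
gripper_open();hold(.1)
move_l(p+[0,0,.05],.25)
d=get_image('side');np.savez('side17.npz',**d)
c=cv2.resize(d['frame'][95:140,300:390],None,fx=8.5,fy=8.5,interpolation=cv2.INTER_CUBIC);cv2.imwrite('pics/rs17.png',np.clip((c.astype(float)-20)*1.2,0,255).astype(np.uint8))
print(state()['time'])
# knob estimate from the initial and present views
t=load('top14');s=d
for n,dd,roi in(('top',t,(325,140,350,162)),('side',s,(272,170,290,195))):
    f=dd['frame'].astype(int);m=f.max(2)<45;x0,y0,x1,y1=roi;vu=np.argwhere(m[y0:y1,x0:x1])+[y0,x0];print(n,len(vu),vu.min(0),vu.max(0),vu.mean(0))
    P=bydepth(dd,vu[:,::-1]);print(P[P[:,2]>.07].mean(0),P[:,2].max())
E
```

```text
[-0.0001  0.     -0.    ]
[ 0.02792036  1.12821948 -2.15745091]
50.3917
top 26 [151 337] [159 340] [155.11538462 338.65384615]
[0.67403354 0.03180505 0.0800588 ] 0.08458600233912361
side 56 [175 279] [191 288] [184.66071429 281.03571429]
[0.67519401 0.03447076 0.07772632] 0.08356372722549965
```

View pics/rs17.png

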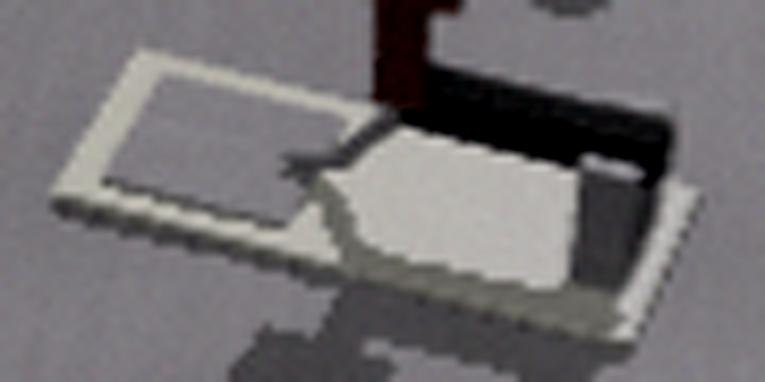

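```bash
cat >> rb.py <<'E'
PV=st(.085,-.018)
def kp(phi,gap,z,sgn,r=.072):
    e=U*-np.sin(phi)+V*np.cos(phi);t=U*-np.cos(phi)+V*-np.sin(phi)
    c=PV+e*r-t*(.009+.010+gap);x=sgn*np.array([*t,0]);zz=np.array([0,0,-1.]);y=np.cross(zz,x)
    q=Ro.from_matrix(np.c_[x,y,zz]).as_quat();return np.array([*c,z]),np.array([q[3],*q[:3]])
E
python3 - <<'E'
from rb import *
for s in(1,-1):
    for ph in(-.164,.3,.8,1.2,1.571):
        p,q=kp(ph,0.006 if ph<0 else 0,.058,s);j=inverse_kinematics(p,q);print(s,ph,p.round(3),None if j is None else np.round(j,2))
E
```

```text
1 -0.164 [0.7   0.031 0.058] [-0.    0.39  1.19 -0.    1.56 -1.59]
1 0.3 [0.66  0.031 0.058] [-0.    0.28  1.32 -0.    1.54 -2.05]
1 0.8 [0.627 0.015 0.058] [-0.03  0.2   1.42 -0.    1.52 -2.58]
1 1.2 [ 0.609 -0.009  0.058] None
1 1.571 [ 0.602 -0.035  0.058] None
-1 -0.164 [0.7   0.031 0.058] [-0.    0.39  1.19 -0.    1.56  1.55]
-1 0.3 [0.66  0.031 0.058] [-0.    0.28  1.32 -0.    1.54  1.09]
-1 0.8 [0.627 0.015 0.058] [-0.03  0.2   1.42 -0.    1.52  0.56]
-1 1.2 [ 0.609 -0.009  0.058] [-0.07  0.15  1.47 -0.    1.52  0.12]
-1 1.571 [ 0.602 -0.035  0.058] [-0.12  0.13  1.49 -0.    1.52 -0.29]
```

```bash
python3 - <<'E'
from rb import *
p,q=cur();move_l([p[0],p[1],.2],.3);close()
kq=kp(-.164,.008,.13,-1)
p,q=kq;move_to(np.array([.5,-.05,.2]),q);print(state()['time'])
move_l(p,.3,q)
p,q=kp(-.164,.008,.058,-1);move_l(p,.2,q);print(settle(p,.001,.3),state()['time'],state()['finger_gap'])
look(18,st(.06,.03).tolist()+[.06])
np.save('f2.npy',state()['ft_force'])
E
```

```text
55.1083
[ 0.0008 -0.      0.0019] 56.825 0.0007600684795552872
top crop origin 268 100
side crop origin 212 113
```

View pics/side18.png

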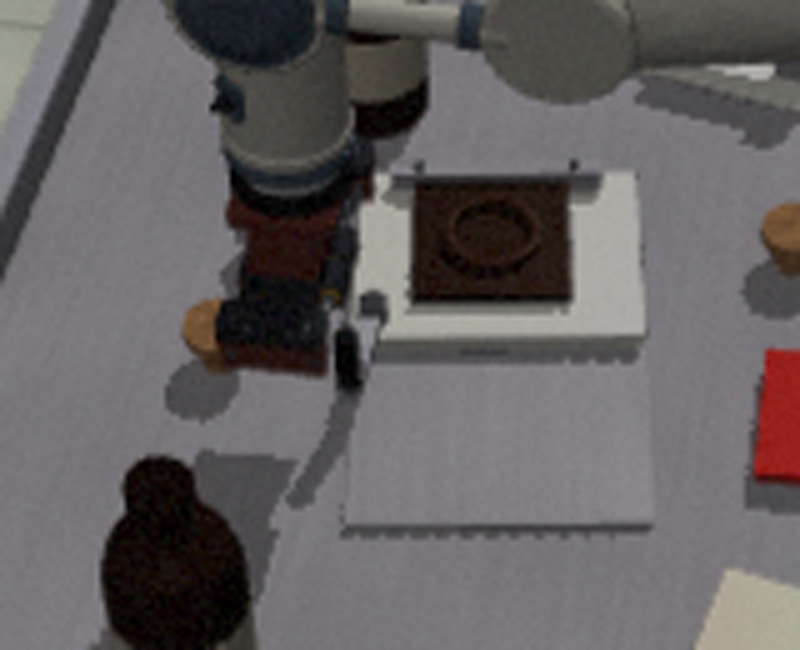

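```bash
python3 - <<'E'
from rb import *
f0=np.load('f2.npy')
for ph in (0.0,.3,.6,.9,1.2,1.4,1.5):
    p,q=kp(ph,0,.058,-1);move_l(p,.11,q);f=state()['ft_force']-f0;print(ph,f.round(1))
print(state()['time'])
for g in(.000,-.001,-.002,-.003):
    p,q=kp(1.571,g,.058,-1);move_l(p,.06,q);hold(.06);f=state()['ft_force']-f0;print(g,f.round(1))
    if f[:2]@V>6:break
print(state()['time'])
look(19,st(.02,-.03).tolist()+[.04],names=('side',))
E
```

```text
0.0 [-0.4 -0.  -0.9]
0.3 [-0.5  0.5 -0.9]
0.6 [-0.5 -0.  -0.6]
0.9 [-1.5 -0.9 -0.8]
1.2 [-1.2  0.2  0. ]
1.4 [-0.7  0.6 -0.3]
1.5 [-0.1 -0.6 -0.8]
59.6583
0.0 [-1.5 -0.3 -0.6]
-0.001 [-0.9  4.3  0.5]
-0.002 [-2.6  8.2  0.2]
60.5833
side crop origin 224 104
```

View pics/side19.png

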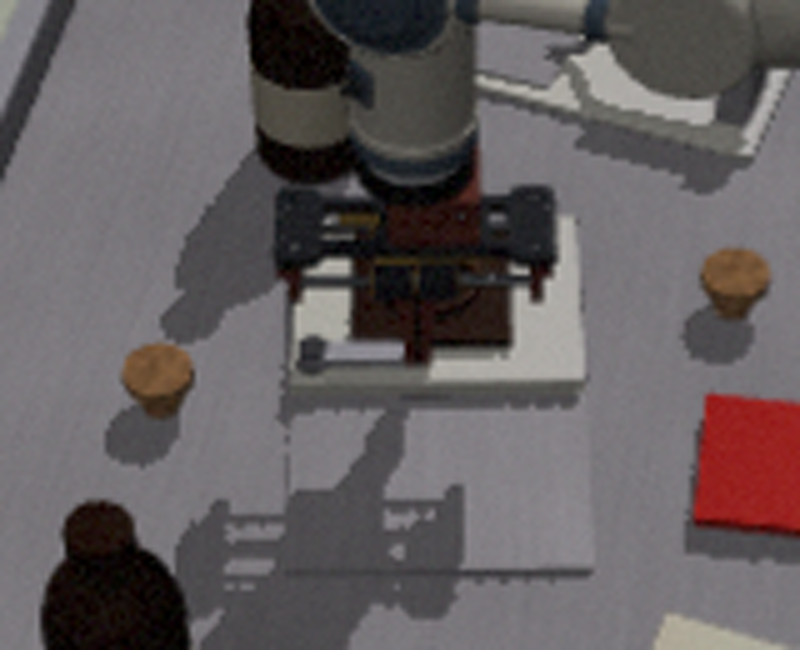

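```bash
python3 - <<'E'
from rb import *
rel(0,.04,0,.15);rel(-.08,.06,.14,.35)
print(state()['time'])
look(20,st(.02,-.03).tolist()+[.04])
E
```

```text
61.7083
top crop origin 290 111
side crop origin 224 104
```

View pics/side20.png

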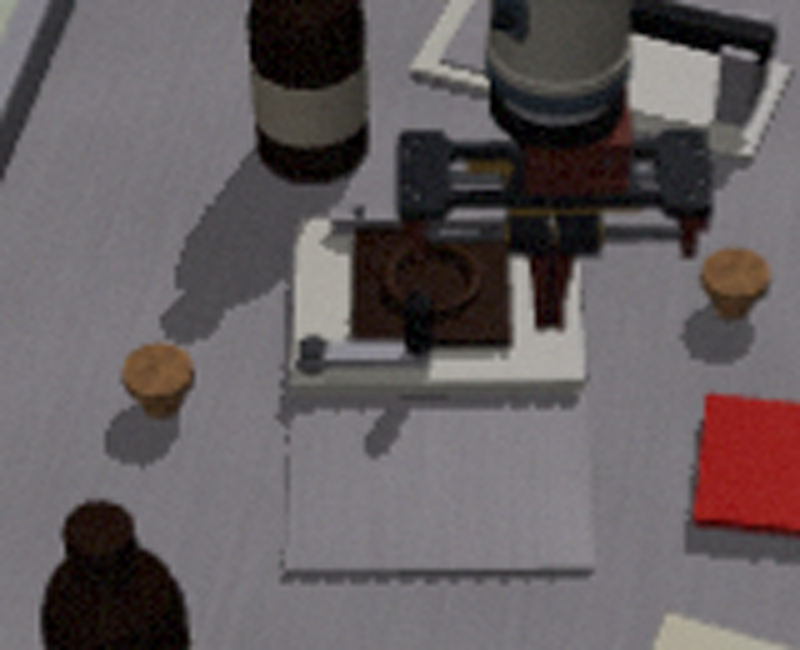

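View pics/top20.png

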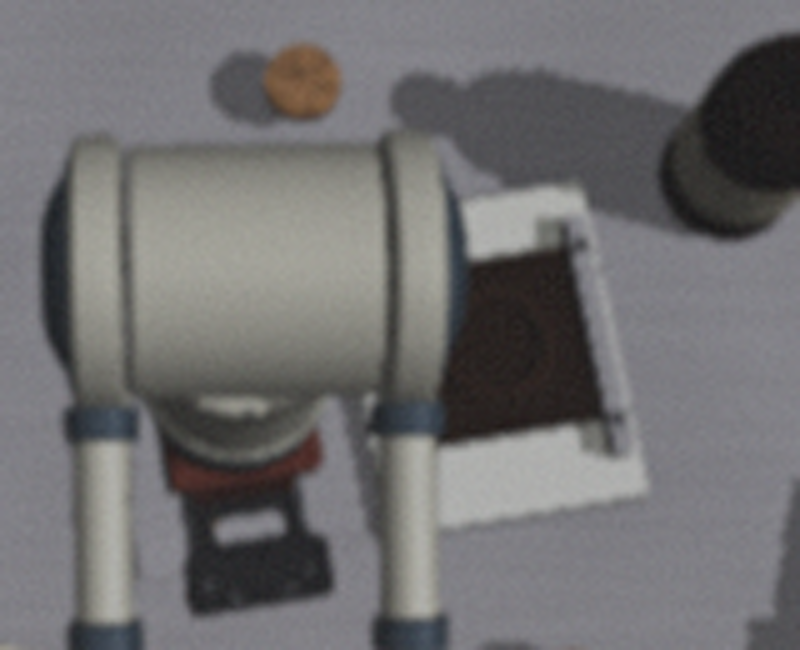

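```bash
python3 - <<'E'
from bench import *
job_done();print(state()['time'])
E
```

```text
the job is handed in; nothing more can be done
the job is handed in; nothing more can be done
```

The plate is flipped onto the white bed, ring up. It is pushed home against the end stop, the turner is back on its rest and the keeper bar is shut. I handed the job in at about 62 s of the allowed 72.

- **First try failed:** the turner slipped about 36° nose-down in the grip while lifting with the blade's front edge. The plate slid back flat into the well, undamaged as far as I could see. I laid the turner back on its rest and gripped it nearer the blade. I then lifted with the blade's long side instead, and the measured plate tilt followed the command at 24°.
- **Plate:** the last pictures show it ring up and square against the stop. It is roughly 5 mm off the middle along x by the positions I measured beforehand (limit 35 mm). The push force rose to 7 N at contact.
- **Turner:** it lies level with its handle in the cradle, within about 1–2 mm of where it started.
- **Keeper:** it was pressed to its stop with about 8 N and lies along the plate's edge.
- **Other things:** the bottles and stoppers visible in the last views had not moved. I did not measure them, the tape roll or the label pad against the first pictures.
- **Measurements that disagreed:** the two cameras differed by about 2–3 mm on the station position. The plate's well-side edges differed by several mm because of shadow, so I set the position by touching the step.

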